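# Put the condiment set back into its rail

## Robot

A 6-joint arm with a two-finger parallel gripper is mounted at the origin on a cart in front of the work surface, level with it; the furniture and walls round the work are solid. World frame = base frame: x ahead of the robot, y to its left, z up, the work surface at z = 0. Lengths are in mm, angles in rad, forces in N, time in s.
With the tool pointing down it reaches from about 350 to 875 mm from the base axis. Payload 15.5 kg.
Tool frame: the origin (TCP) lies midway between the tips of the shut fingers; the grasp point (between the pads) lies 19 mm behind it (ctrl.grip_depth is the distance from the TCP to the grasp point, in mm); z points along the fingers, x is the direction in which the jaws open and shut, and the axes are right-handed (so a half turn about z gives the same grasp; the last joint's range is limited). The gripper opens to 85 mm and grips with 20 to 120 N. Pads are 22 mm wide; open, the fingers measure 114 mm over their backs; the gripper's body (76 mm by 85 mm) begins 54 mm behind the grasp point. The pads swing forward as they close: fully open they stand 13 mm farther back than shut.
Start: joints at [-1.266, 0.494, 1.345, -0, 1.302, -0.096], TCP at [243.848, -575.469, 207.277] pointing down, gripper open.
Joint ranges: [-2.91, 2.91], [-0.82, 2.16], [0.22, 2.67], [-1.22, 4.37], [0.12, 2.79], [-3.08, 3.08]. Speed limits (rad/s): [1.89, 1.89, 2.57, 3.01, 3.01, 3.01].

## Interface

Orientations are given as a unit quaternion [x, y, z, w].
In Python, from bench import telemetry, imaging, workorder, ctrl gives the robot as it stands.
- The arm moves only by the shell command python3 -m pendant 'ROWS'. ROWS is JSON, a list of rows, each a list of 5 numbers: the finger opening in mm, from 0 to 85.4, then the shift along the tool's x, y, z in mm, then the turn about the tool's z in rad. In form: [[grip, x, y, z, turn], ...]. A call has 1 to 10 rows; each row shifts and turns the pose as measured when the row begins, along the tool's axes as they then stand; what a row does not reach is not made up. A row lasts 1/12 s, in which the tool goes at most 41.7 mm and 7.16 degrees, less where a joint would pass 70% of its speed; a pose out of reach is approached as far as the arm can. A call with a gripper value outside its range is refused whole. The fingers move at their own pace and stop on an object; the grip force is fixed at half the most. Time passes only in rows, so rows that do not move let the fingers close. It gives the time, the measured TCP pose, the force and the opening at its end, in the units of the state.
- telemetry.read_state(): the state, without advancing time (a new reading comes with each control period).
- imaging.get_image(name): name is "scene" or "top"; returns a dict with "img" (480x640x3 uint8, red, green, blue), "fx", "fy", "cx", "cy" (pixels), "eye" and "orientation" of the camera in the world. Camera axes: x right, y down, z forward; pixel columns grow to the right and rows downward; lengths in mm; the calibration is good to about 2 mm. A picture is of the moment at which its call begins. There is no depth.
- workorder.finish_job(): hands the job in, once; it reports no verdict.
The state is a dict: "t": time; "joint_positions": joint angles; "dq": joint speeds; "joint_efforts": joint torques, N m; "ee_pos": TCP position; "eef_rot": TCP orientation; "force": force on the tool from outside, world axes, zero at the start; "wrist_torque": the same for the moment, N m; "finger_gap": finger opening in mm.
Only numpy, scipy, OpenCV 4.12 (cv2) and the standard library are available. Lean on these libraries where they do the work, as an engineer would, in place of code of your own. Each camera call takes 0.05 s, during which the arm holds its last target.

## Task

The hob is needed for cooking, so empty the draining rack that stands on it: move the slim corked tube, the white spice pot, the salt shaker and the pepper mill into the steel cups of the condiment rail on the worktop, each into the cup made for its size (the thinnest into the narrowest, the mill into the widest), upright and right down on the cup's floor. Set them down rather than dropping them, do not knock any of them over, and leave the egg timer and the red-capped spice jar behind the racks where they stand.

Things in the scene. Friction and masses are not known exactly. Their poses are not given: they have to be found in the camera images.
- tube_center (a point): Slim aluminium tube with a cork in its top, the thinnest of the set: 22 mm across, 86 mm tall; the cork is the top 16 mm, 19 to 21 mm across. The point is on its axis half-way up (43 mm above its foot); z is its upward axis. It stands in a bay of the draining rack (beech slats, 300 x 88 mm, on the hob at the left), whose floor is 21 mm above the worktop.
- pot_center (a point): White ceramic spice pot with a beech lid: 33 mm across, 93.5 mm tall; the lid, fixed on, is 32 mm across and takes the top 19 mm. The point is on its axis half-way up (47 mm above its foot); z is its upward axis. In another bay of the rack; wires round the bays (73 mm apart) reach 39 mm above the worktop.
- salt_center (a point): Salt shaker, glass body and grey-white round-topped cap: 44 mm across, 90 mm tall; the cap, fixed on, is 34 mm across and takes the top 22 mm or so. The point is on its axis half-way up (45 mm above its foot); z is its upward axis. In another bay of the rack.
- mill_center (a point): Dark wooden pepper mill with a waist: foot 55 mm across, waist 32 mm at 66 mm up, plain cylindrical head 41 mm across from 82 to 104 mm up, small steel knob on top; 118 mm tall, one rigid piece. The point is on its axis half-way up (59 mm above its foot); z is its upward axis. In another bay of the rack.
- holder_a: Fixed steel cup of 30 mm bore for the slim tube. Origin on its axis at its underside, 8 mm above the worktop; inner floor 3 mm and rim 32 mm above the origin; the mouth flares over the top 9 mm to 38 mm. z up, +x to the back. The four cups stand in a row in any order, 82 mm apart, on the condiment rail right of the hob.
- holder_b: Fixed steel cup of 41 mm bore for the white pot. Origin on its axis at its underside, 8 mm above the worktop; inner floor 3 mm and rim 32 mm above the origin; the mouth flares over the top 9 mm to 49 mm. z up, +x to the back. The rail is a wooden plinth 334 x 100 x 8 mm with a thin steel bar along its back, 45 mm behind the cups' axes, up to 37 mm above the worktop.
- holder_c: Fixed steel cup of 52 mm bore for the salt shaker. Origin on its axis at its underside, 8 mm above the worktop; inner floor 3 mm and rim 32 mm above the origin; the mouth flares over the top 9 mm to 60 mm. z up, +x to the back. One of the four on the rail; narrower than the mill's foot.
- holder_d: Fixed steel cup of 63 mm bore for the pepper mill. Origin on its axis at its underside, 8 mm above the worktop; inner floor 3 mm and rim 32 mm above the origin; the mouth flares over the top 9 mm to 71 mm. z up, +x to the back. The widest of the four on the rail.
- timer_center (a point): Bystander: red and white round egg timer, 61 mm across, 52 mm tall, standing loose on the hob behind the draining rack. The point is on its axis half-way up.
- spice_center (a point): Bystander: glass spice jar with a red cap, 45 mm across, 106 mm tall, standing loose on the worktop behind the condiment rail. The point is on its axis half-way up. Farther back, at least 90 mm behind the cups, stand a kettle (225 mm tall) and a cup of kitchen tools (290 mm).

How it is judged:
By the outcome, as a careful person would: the job done as asked, in the order asked, and still so for the second after the job is handed in, with the robot touching nothing.
It also fails if it takes over 93 s, if anything falls off the work surface, if the arm or the gripper's body presses on something with over 40 N, if the wrist force passes 120 N, or if a joint passes its speed limit or range.

## Working session

There is one attempt and no reset: what is moved stays moved. The work goes in short steps, Python scripts to look and compute and a shell command to move; the robot and the scene stay as the last step left them, time stands still between calls to the robot, and variables do not carry over. Pictures are saved under pics/ and viewed, and the job is handed in when it is done.

```bash
ls; mkdir -p pics; python3 - <<'E'
from bench import telemetry, imaging, workorder, ctrl
import cv2
print(telemetry.read_state())
for n in("scene","top"):
    d=imaging.get_image(n); cv2.imwrite(f"pics/{n}0.png",d["img"][:,:,::-1])
    print({k:v for k,v in d.items() if k!="img"})
E
```

```text
pics
{'t': 0.0, 'joint_positions': array([-1.26548478e+00,  4.94167036e-01,  1.34612718e+00, -1.17460427e-05,
        1.30248778e+00, -9.55103930e-02]), 'dq': array([-1.29784548e-03, -3.58872447e-06, -1.38201573e-03,  9.01130547e-04,
        4.18530493e-04,  4.51527573e-05]), 'joint_efforts': array([ 2.51005324e-03, -8.82145786e+01, -3.83868170e+01, -2.28654580e-04,
        9.91028035e-03,  7.58954030e-06]), 'ee_pos': array([ 243.73738696, -575.09974428,  206.71164635]), 'eef_rot': array([ 8.33719871e-01, -5.52187308e-01, -4.65773979e-04, -3.69752385e-04]), 'force': array([-0.19733655, -1.16743935,  0.05777779]), 'wrist_torque': array([-0.04735068, -0.01127862, -0.01848332]), 'finger_gap': 85.85365201008192}
{'fx': 520.6157152357782, 'fy': 520.6157152357782, 'cx': 317.44916850124895, 'cy': 229.01801042375746, 'eye': array([ 511.61407709, -596.60828124,  889.11278573]), 'orientation': array([ 0.94054334, -0.07259139,  0.01921124, -0.33126974])}
{'fx': 564.9422974513643, 'fy': 564.9422974513643, 'cx': 308.39570092067726, 'cy': 239.64003643253864, 'eye': array([ 444.3101038,   50.214883 , 1266.8636957]), 'orientation': array([-0.69829904,  0.71234525, -0.05182801,  0.04750316])}
```

View pics/scene0.png

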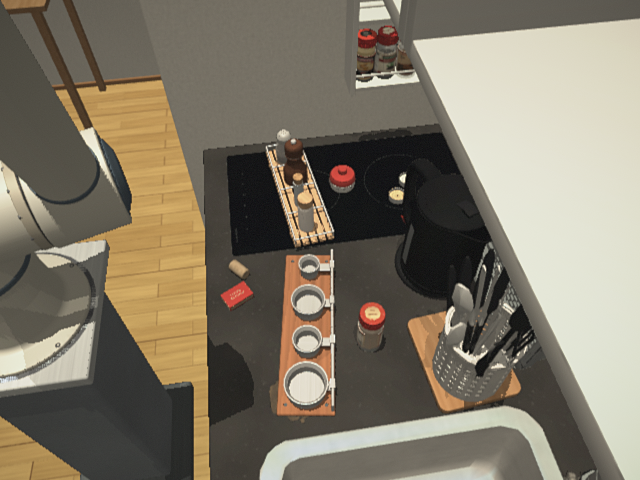

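View pics/top0.png

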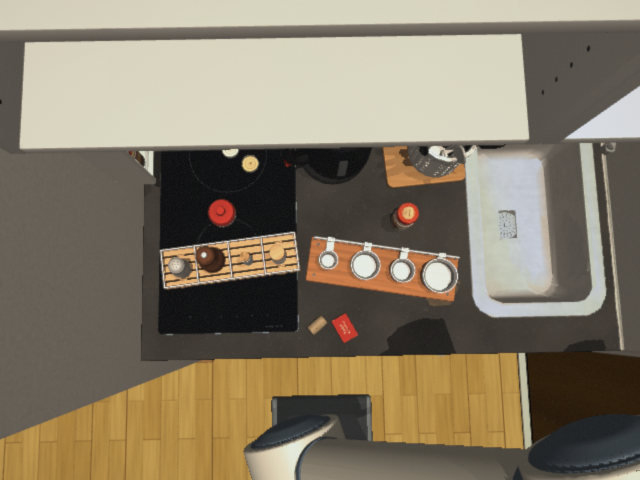

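The scene camera shows the rack with salt (284,135), mill (293,145), tube (298,180) and pot (306,200). It also shows cups in the order narrow (309,266), salt (308,300), pot (307,340) and mill (306,384). The top view agrees. I'll enlarge the crops next.

```bash
python3 - <<'E'
import cv2
t=cv2.imread("pics/top0.png")
a=t[225:295,150:310]; cv2.imwrite("pics/ta.png",cv2.resize(a,None,fx=5,fy=5,interpolation=cv2.INTER_CUBIC))
a=t[190:310,300:460]; cv2.imwrite("pics/tb.png",cv2.resize(a,None,fx=5,fy=5,interpolation=cv2.INTER_CUBIC))
s=cv2.imread("pics/scene0.png")
a=s[120:250,225:375]; cv2.imwrite("pics/sa.png",cv2.resize(a,None,fx=4.5,fy=4.5,interpolation=cv2.INTER_CUBIC))
a=s[240:420,260:400]; cv2.imwrite("pics/sb.png",cv2.resize(a,None,fx=3,fy=3,interpolation=cv2.INTER_CUBIC))
E
```

```text
(no output)
```

View pics/ta.png

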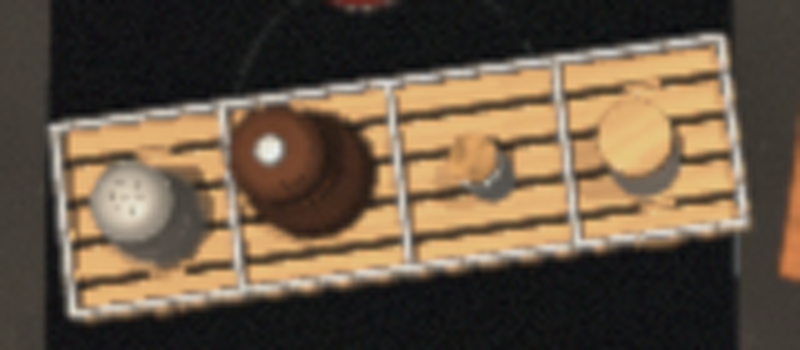

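View pics/tb.png

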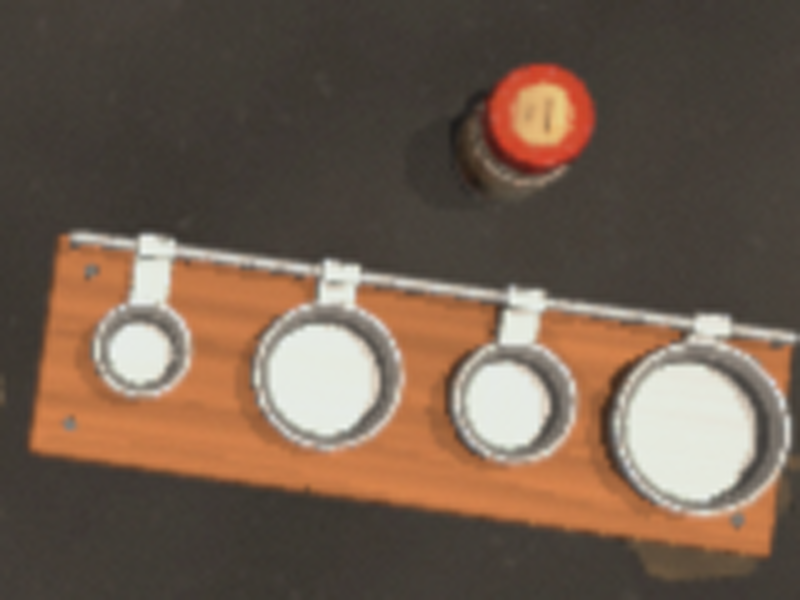

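View pics/sa.png

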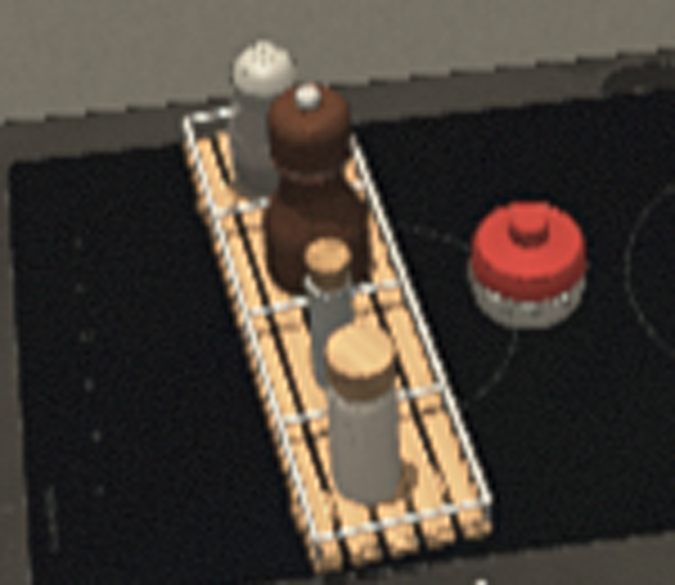

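View pics/sb.png

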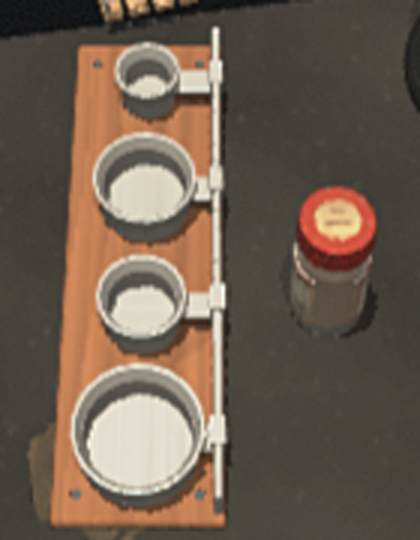

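```bash
cat > h.py <<'E'
import numpy as np, pickle, cv2
from scipy.spatial.transform import Rotation as R
C={"scene":(520.6157152357782,317.44916850124895,229.01801042375746,[511.61407709,-596.60828124,889.11278573],[0.94054334,-0.07259139,0.01921124,-0.33126974]),
"top":(564.9422974513643,308.39570092067726,239.64003643253864,[444.3101038,50.214883,1266.8636957],[-0.69829904,0.71234525,-0.05182801,0.04750316])}
def ray(cam,u,v):
    f,cx,cy,e,q=C[cam]; d=R.from_quat(q).apply([(u-cx)/f,(v-cy)/f,1]); return np.array(e),d
def atz(cam,u,v,z):
    e,d=ray(cam,u,v); return (e+d*(z-e[2])/d[2])[:2]
def tri(a,b):
    # closest point of two rays
    A=[];B=[]
    for e,d in (a,b):
        d=d/np.linalg.norm(d);P=np.eye(3)-np.outer(d,d);A.append(P);B.append(P@e)
    return np.linalg.lstsq(np.vstack(A),np.hstack(B),rcond=None)[0]
def proj(cam,p):
    f,cx,cy,e,q=C[cam]; c=R.from_quat(q).inv().apply(np.array(p)-e); return f*c[0]/c[2]+cx,f*c[1]/c[2]+cy
E
python3 - <<'E'
from h import *
def cr(p,o,s): return ((p[0]+.5)/s-.5+o[0],(p[1]+.5)/s-.5+o[1])
O={"salt":((132,202),(264,68),98),"mill":((268,150),(308,96),136),"tube":((474,156),(328,254),107),"pot":((634,138),(361,352),114.5)}
for n,(t,s,z) in O.items():
    t=cr(t,(150,225),5); s=cr(s,(225,120),4.5)
    print(n,atz("top",*t,z).round(1),atz("scene",*s,z).round(1),tri(ray("top",*t),ray("scene",*s)).round(1))
O={"a":((142,350),(148,70)),"c":((329,375),(145,181)),"b":((514,402),(142,297)),"d":((700,428),(138,428))}
for n,(t,s) in O.items():
    t=cr(t,(300,190),5); s=cr(s,(260,240),3);z=40
    print(n,atz("top",*t,z).round(1),atz("scene",*s,z).round(1),tri(ray("top",*t),ray("scene",*s)).round(1))
E
```

```text
salt [561.9 317. ] [561.3 318.1] [561.5 316.7  99.3]
mill [578.  253.9] [577.4 250.8] [578.1 254.5 132.7]
tube [577.3 174.2] [576.  173.2] [576.8 174.3 106. ]
pot [582.6 107.7] [582.3 102.9] [583. 108. 109.]
a [573.  -1.] [573.8  -4.1] [573.8  -1.1  35.7]
c [560.5 -82.3] [560.1 -88. ] [560.9 -83.1  32. ]
b [ 547.1 -162.5] [ 547.3 -166.9] [ 547.6 -163.6   33.4]
d [ 534.1 -243. ] [ 534.  -246.9] [ 534.3 -244.4   34.1]
```

```bash
cat > g.py <<'E'
import sys,numpy as np
from bench import telemetry
from scipy.spatial.transform import Rotation as R
# usage: g.py x y z psi [n] : tool-frame remaining shift
s=telemetry.read_state(); M=R.from_quat(s["eef_rot"]).as_matrix()
p=s["ee_pos"]; psi=np.arctan2(M[1,0],M[0,0])
print("t",round(s["t"],2),"pos",p.round(1),"psi",round(psi,3),"toolz",M[:,2].round(3),"gap",round(s["finger_gap"],1),"F",s["force"].round(1),"q",s["joint_positions"].round(2))
if len(sys.argv)>3:
    t=np.array([float(a) for a in sys.argv[1:4]]); d=M.T@(t-p)
    tr=0
    if len(sys.argv)>4: tr=-(float(sys.argv[4])-psi); tr=(tr+np.pi/2)%np.pi-np.pi/2
    print("shift",d.round(1),"turn",round(tr,3),"rows>=",max(np.linalg.norm(d)/41.7,abs(tr)/.125).round(1))
E
python3 g.py 577 174 207 0.09
python3 -m pendant '[[85,0,0,-8,-0.12],[85,0,0,-8,-0.12],[85,0,0,-8,-0.12],[85,0,0,-8,-0.12],[85,0,0,-8,-0.12],[85,0,0,-8,-0.12],[85,0,0,-8,-0.12],[85,0,0,-8,-0.12],[85,0,0,-8,-0.12],[85,0,0,-8,-0.12]]'
python3 g.py 577 174 230 0.09
python3 -c "
from h import *
print(atz('top',408,213,106),atz('top',221,212,50),atz('scene',372,309,106))"
```

```text
t 0.1 pos [ 243.7 -575.1  206.8] psi -1.17 toolz [-0.     0.001 -1.   ] gap 85.3 F [ 0.2 -0.4 -0.4] q [-1.27  0.49  1.35  0.    1.3  -0.1 ]
shift [-5.598e+02 -5.991e+02  4.000e-01] turn -1.26 rows>= 19.7
t: 0.93
ee_pos: [242.8, -572.2, 284.4]
eef_rot: [0.999, 0.037, -0.002, -0.006]
force: [-0.0, 0.2, -0.1]
finger_gap: 85.1
t 0.93 pos [ 242.8 -572.2  284.4] psi 0.073 toolz [-0.004  0.013 -1.   ] gap 85.1 F [-0.   0.2 -0.1] q [-1.27  0.44  1.23 -0.    1.49 -1.34]
shift [ 388.1 -719.    62.5] turn -0.017 rows>= 19.7
[ 660.69655704 -167.95427383] [681.28689982 231.04150762] [ 662.3177958  -162.35602341]
```

```bash
python3 -m pendant '[[85,19.4,-36,0,0],[85,19.4,-36,0,0],[85,19.4,-36,0,0],[85,19.4,-36,0,0],[85,19.4,-36,0,0],[85,19.4,-36,0,0],[85,19.4,-36,0,0],[85,19.4,-36,0,0],[85,19.4,-36,0,0],[85,19.4,-36,0,0]]'
python3 g.py 577 174 230 0.09
```

```text
t: 1.77
ee_pos: [404.5, -193.6, 286.0]
eef_rot: [0.999, 0.038, -0.003, -0.006]
force: [1.1, -0.1, 0.2]
finger_gap: 85.1
t 1.77 pos [ 404.5 -193.6  286. ] psi 0.077 toolz [-0.006  0.012 -1.   ] gap 85.1 F [ 1.1 -0.1  0.2] q [-0.59  0.17  1.63  0.01  1.36 -0.66]
shift [ 200.4 -352.6   59.5] turn -0.013 rows>= 9.8
```

```bash
python3 -m pendant '[[85,20,-37,5,0],[85,20,-37,5,0],[85,20,-37,5,0],[85,20,-37,5,0],[85,20,-37,5,0],[85,20,-37,5,0],[85,20,-35,5,0],[85,20,-30,5,0],[85,20,-20,5,0],[85,10,-20,5,0]]'
python3 g.py 576.5 174 180 0.09
```

```text
t: 2.6
ee_pos: [565.3, 154.7, 238.9]
eef_rot: [0.999, 0.04, -0.002, -0.006]
force: [0.4, -0.4, 0.0]
finger_gap: 84.8
t 2.6 pos [565.3 154.7 238.9] psi 0.08 toolz [-0.005  0.012 -1.   ] gap 84.8 F [ 0.4 -0.4  0. ] q [0.16 0.41 1.4  0.01 1.33 0.07]
shift [ 12.9 -17.6  59. ] turn -0.01 rows>= 1.5
```

```bash
python3 -m pendant '[[85,7,-10,20,0],[85,6,-9,20,-0.01],[85,1,-1,19,0],[85,0,0,10,0],[85,0,0,0,0]]'
python3 g.py 576.5 174 57 0.09
cat > pic.py <<'E'
import sys,cv2
from bench import imaging
# pic.py cam name u0 v0 u1 v1 scale
cam,n=sys.argv[1:3]; u0,v0,u1,v1=map(int,sys.argv[3:7]); k=float(sys.argv[7])
im=imaging.get_image(cam)["img"][:,:,::-1][v0:v1,u0:u1]
cv2.imwrite(f"pics/{n}.png",cv2.resize(im,None,fx=k,fy=k,interpolation=cv2.INTER_CUBIC))
E
python3 pic.py scene s1 220 100 400 230 4; python3 pic.py top t1 150 180 310 300 5
```

```text
t: 3.02
ee_pos: [578.6, 183.8, 164.9]
eef_rot: [0.999, 0.048, -0.003, -0.006]
force: [0.2, -0.6, -0.0]
finger_gap: 84.8
t 3.02 pos [578.6 183.8 164.9] psi 0.096 toolz [-0.007  0.012 -1.   ] gap 84.8 F [ 0.2 -0.6 -0. ] q [0.2  0.51 1.44 0.01 1.19 0.1 ]
shift [ -2.5  10.9 107.8] turn 0.006 rows>= 2.6
```

View pics/s1.png

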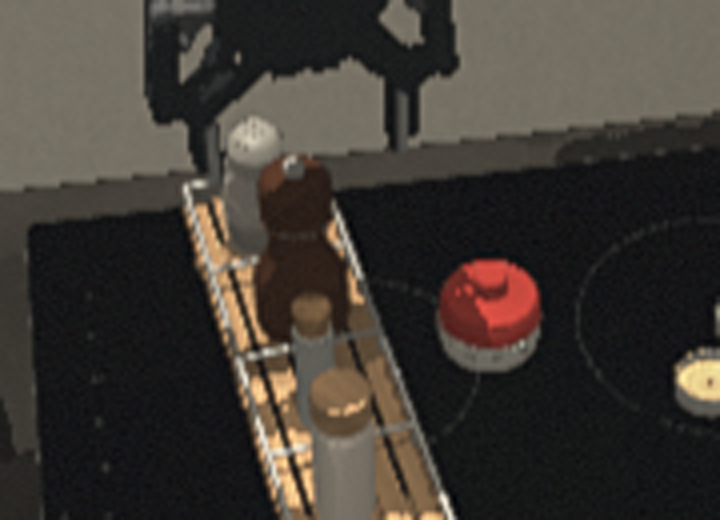

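View pics/t1.png

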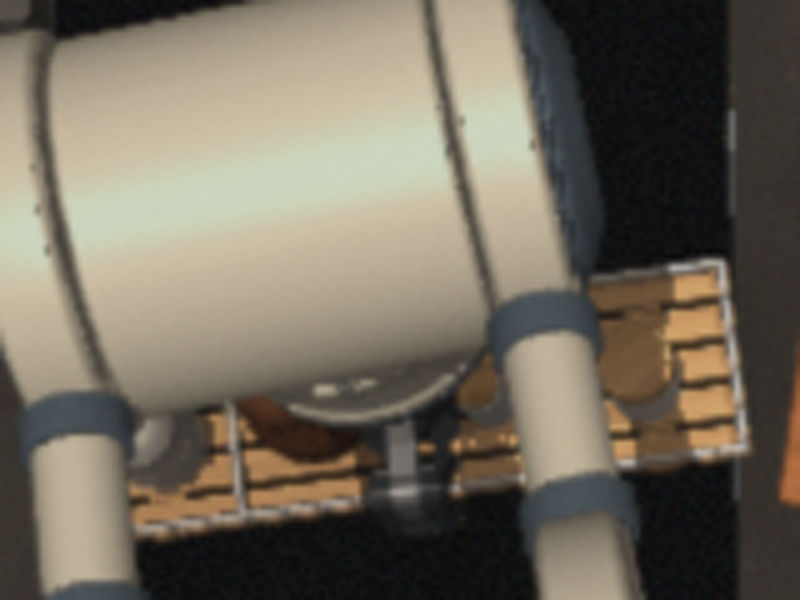

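```bash
python3 -c "
from h import *
for dx in(-50,-43,43,50): print(dx,np.round(proj('scene',(578.6+dx,183.8+dx*.096,178)),1),np.round(proj('top',(578.6+dx,183.8+dx*.096,178)),1))"
python3 g.py 576.5 174 57 0.09
```

```text
-50 [272.  151.6] [238.1 276.8]
-43 [275.5 151. ] [237.7 273.2]
43 [317.5 143.5] [233.3 229.3]
50 [320.9 142.9] [233.  225.8]
t 3.12 pos [579.5 183.5 167. ] psi 0.096 toolz [-0.004  0.013 -1.   ] gap 85.3 F [ 1.1 -0.7  0.4] q [0.2  0.51 1.44 0.01 1.19 0.1 ]
shift [ -3.6  10.6 109.9] turn 0.006 rows>= 2.6
```

```bash
python3 -m pendant '[[85,-1,3,0,0],[85,-1,3,0,0],[85,-1,3,0,0],[85,0,1,10,0],[85,0,0,15,0],[85,0,0,15,0],[85,0,0,0,0]]'
python3 g.py 576.5 174 55 0.09
python3 pic.py scene s2 220 100 400 230 4;
```

```text
t: 3.7
ee_pos: [580.2, 170.6, 130.8]
eef_rot: [0.999, 0.046, 0.003, -0.007]
force: [-0.9, 0.4, -0.4]
finger_gap: 84.8
t 3.7 pos [580.2 170.6 130.8] psi 0.092 toolz [ 0.006  0.014 -1.   ] gap 84.8 F [-0.9  0.4 -0.4] q [0.18 0.54 1.49 0.01 1.1  0.08]
shift [-3.9 -2.7 75.8] turn 0.002 rows>= 1.8
```

View pics/s2.png

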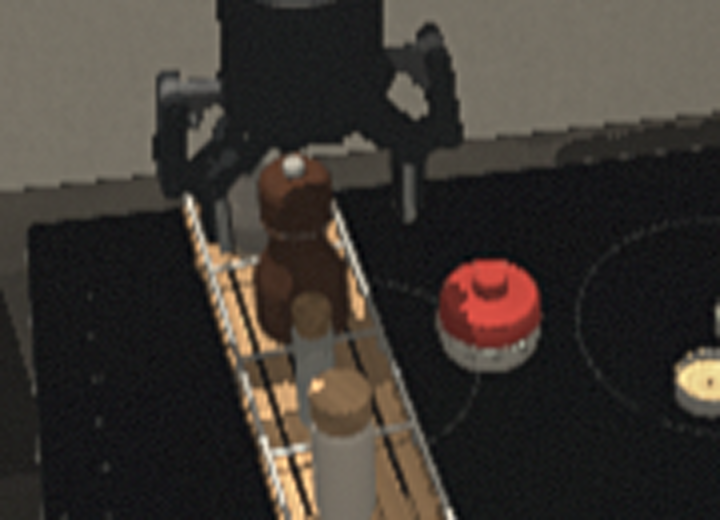

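```bash
python3 -c "
from h import *
for z in (143.8,): print(np.round(proj('scene',(580.2+48,170.6+4,z)),1))
print(proj('scene',(577,174,107)))
for y in(175,180,185,190):print(y,proj('scene',(628,y,144)))"
python3 g.py 576.5 174 55 0.09
```

```text
[321.9 160. ]
(np.float64(297.9110306465604), np.float64(175.74044242121818))
175 (np.float64(321.7317088343065), np.float64(159.82553710173227))
180 (np.float64(321.3570430384142), np.float64(158.15697967304146))
185 (np.float64(320.98453793350484), np.float64(156.4980447853734))
190 (np.float64(320.6141748823191), np.float64(154.84864943852384))
t 3.75 pos [580.6 170.7 132.1] psi 0.092 toolz [ 0.007  0.014 -1.   ] gap 85.1 F [ 0.3 -0.8  1.3] q [0.18 0.54 1.49 0.01 1.1  0.08]
shift [-4.4 -2.7 77.1] turn 0.002 rows>= 1.9
```

```bash
python3 -m pendant '[[85,-2,-1.5,14,0],[85,-1,-1,15,0],[85,-0.5,0,15,0],[85,-0.5,0,13,0],[85,0,0,8,0],[85,0,0,2,0]]'
python3 g.py 576.5 174 55 0.09
python3 pic.py scene s3 220 100 400 230 4; python3 pic.py top t3 150 180 310 300 5
```

```text
t: 4.25
ee_pos: [580.5, 173.7, 67.9]
eef_rot: [0.999, 0.046, 0.008, -0.008]
force: [0.9, -0.2, -0.4]
finger_gap: 84.8
t 4.25 pos [580.5 173.7  67.9] psi 0.091 toolz [ 0.015  0.016 -1.   ] gap 84.8 F [ 0.9 -0.2 -0.4] q [0.18 0.62 1.56 0.02 0.95 0.08]
shift [-4.1 -0.5 12.8] turn 0.001 rows>= 0.3
```

View pics/s3.png

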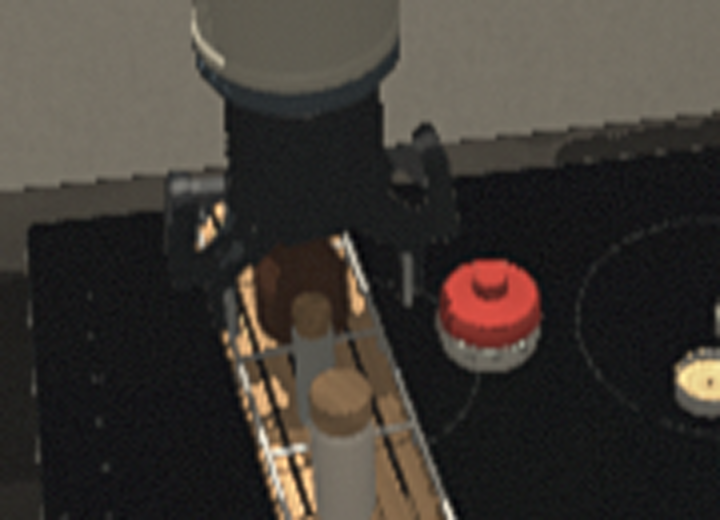

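View pics/t3.png

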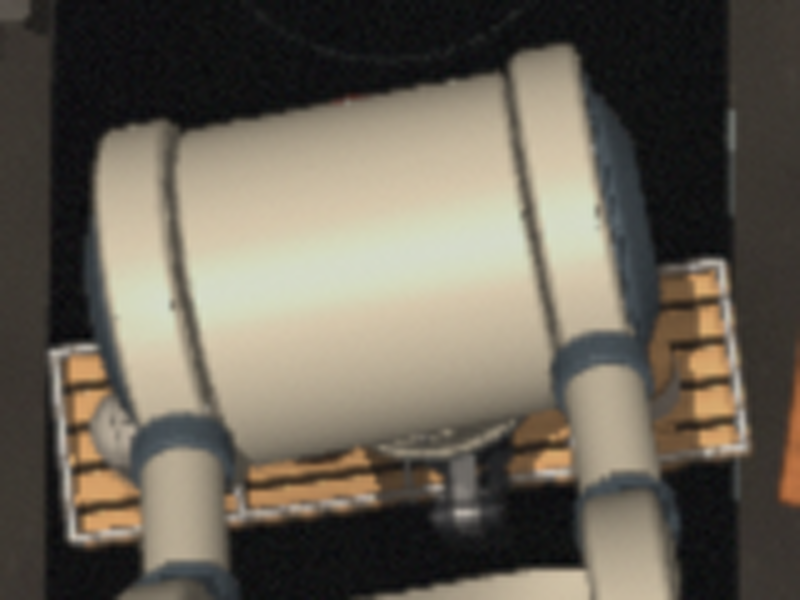

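```bash
python3 -c "
from h import *
print('scene tip R',[np.round(proj('scene',(580.5+48,173.7+4,z)),1) for z in (68,81,90)])
print('scene tip L',[np.round(proj('scene',(580.5-48,173.7-4,z)),1) for z in (68,81,90)])
for z in (90,120,150,180): print(z,atz('top',242.4,180+470/5,z), atz('scene',220+200/4,100+185/4,z))
print('front sweep', [np.round(atz('scene',220+408/4,100+305/4,z),1) for z in (60,70,81,90,100)])
"

```

```text
scene tip R [array([322. , 184.5]), array([321.9, 180.3]), array([321.9, 177.4])]
scene tip L [array([278.3, 192.4]), array([277.9, 188.2]), array([277.6, 185.3])]
90 [541.14653299 180.33565282] [527.85729723 293.33073402]
120 [538.67802888 177.01868153] [527.2475002  259.92096892]
150 [536.20952476 173.70171023] [526.63770317 226.51120382]
180 [533.74102065 170.38473894] [526.02790614 193.10143873]
front sweep [array([633.6, 210.1]), array([632.1, 200.4]), array([630.5, 189.7]), array([629.2, 180.9]), array([627.7, 171.2])]
```

```bash
python3 -m pendant '[[85,-2,0,6,0],[85,-2,0,6,0],[85,-1,0,2,0],[85,0,0,0,0]]'
python3 g.py 576.5 174 55 0.09
```

```text
t: 4.68
ee_pos: [577.2, 173.7, 55.8]
eef_rot: [0.999, 0.046, 0.01, -0.008]
force: [0.1, 0.5, 0.1]
finger_gap: 84.7
t 4.68 pos [577.2 173.7  55.8] psi 0.091 toolz [ 0.02   0.017 -1.   ] gap 84.7 F [0.1 0.5 0.1] q [0.19 0.63 1.58 0.02 0.91 0.08]
shift [-0.7 -0.4  0.8] turn 0.001 rows>= 0.0
```

```bash
python3 -m pendant '[[40,0,0,0,0],[40,0,0,0,0],[30,0,0,0,0],[30,0,0,0,0],[30,0,0,0,0],[26,0,0,0,0]]'
python3 g.py 576.5 174 55 0.09;python3 -m pendant '[[0,0,0,0,0],[0,0,0,0,0],[0,0,0,0,0],[0,0,0,0,0]]'
python3 g.py 576.5 174 55 0.09
python3 pic.py scene s4 220 100 400 230 4
```

```text
t: 5.18
ee_pos: [577.6, 173.8, 56.6]
eef_rot: [0.999, 0.046, 0.011, -0.008]
force: [0.2, 0.2, -0.1]
finger_gap: 25.8
t 5.18 pos [577.6 173.8  56.6] psi 0.091 toolz [ 0.021  0.017 -1.   ] gap 25.8 F [ 0.2  0.2 -0.1] q [0.19 0.63 1.58 0.02 0.91 0.08]
shift [-1.1 -0.3  1.6] turn 0.001 rows>= 0.0
t: 5.52
ee_pos: [577.6, 173.8, 57.0]
eef_rot: [0.999, 0.046, 0.011, -0.008]
force: [0.1, -0.1, -0.1]
finger_gap: 19.0
t 5.52 pos [577.6 173.8  57. ] psi 0.091 toolz [ 0.021  0.017 -1.   ] gap 19.0 F [ 0.1 -0.1 -0.1] q [0.19 0.63 1.58 0.02 0.91 0.08]
shift [-1.2 -0.2  2. ] turn 0.001 rows>= 0.1
```

View pics/s4.png

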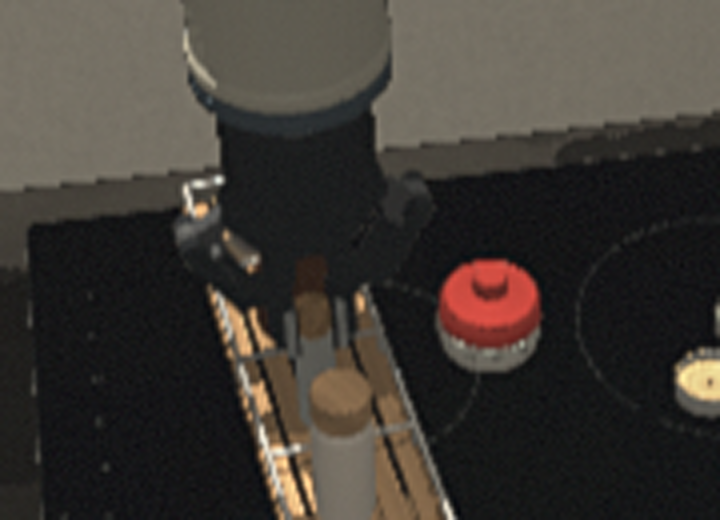

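```bash
python3 -m pendant '[[0,0,0,0,0],[0,0,0,0,0]]';python3 -m pendant '[[0,0,0,-5,0],[0,0,0,-8,0],[0,0,0,-12,0],[0,0,0,-10,0],[0,0,0,-5,0]]'
python3 g.py 576.5 174 180 0.09
python3 pic.py scene s5 220 100 400 230 4
```

```text
t: 5.73
ee_pos: [577.7, 173.9, 57.0]
eef_rot: [0.999, 0.046, 0.011, -0.008]
force: [-0.3, -0.8, 1.8]
finger_gap: 18.7
t: 6.15
ee_pos: [576.0, 173.0, 99.2]
eef_rot: [0.999, 0.046, 0.01, -0.008]
force: [0.5, -0.4, 0.3]
finger_gap: 18.4
t 6.15 pos [576.  173.   99.2] psi 0.091 toolz [ 0.019  0.016 -1.   ] gap 18.4 F [ 0.5 -0.4  0.3] q [0.18 0.57 1.54 0.02 1.   0.09]
shift [  2.2  -2.2 -80.8] turn 0.001 rows>= 1.9
```

View pics/s5.png

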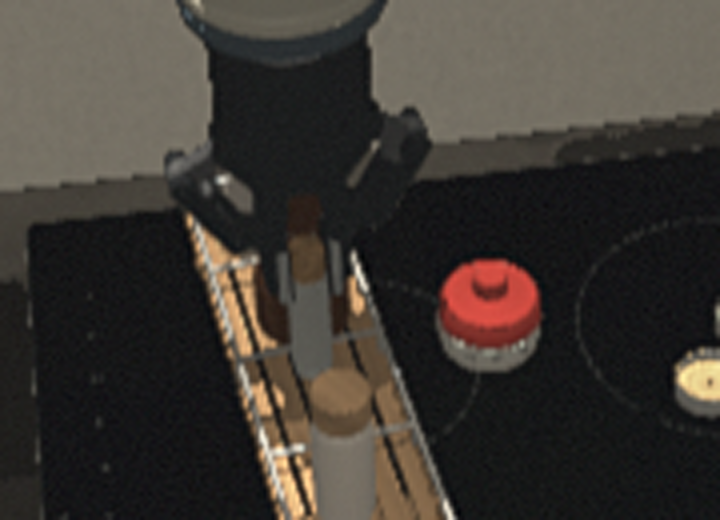

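```bash
python3 -m pendant '[[0,0,0,-20,0],[0,0,0,-25,0],[0,0,0,-20,0],[0,0,0,-10,0],[0,0,0,-3,0]]'
python3 g.py 573.4 -2.5 175 -0.16
```

```text
t: 6.62
ee_pos: [573.9, 171.5, 180.6]
eef_rot: [0.999, 0.046, 0.01, -0.008]
force: [0.4, 0.4, 0.0]
finger_gap: 19.0
t 6.62 pos [573.9 171.5 180.6] psi 0.091 toolz [ 0.018  0.016 -1.   ] gap 19.0 F [0.4 0.4 0. ] q [0.18 0.47 1.47 0.01 1.18 0.09]
shift [-16.5 173.3   2.8] turn 0.251 rows>= 4.2
```

```bash
python3 -m pendant '[[0,-1,8,0,0],[0,-2,16,0,0],[0,-2,20,0,0],[0,-2,22,0,0],[0,-2,22,0,0],[0,-2,22,0,0],[0,-2,22,0,0],[0,-1.5,18,0,0],[0,-1,12,0,0],[0,-1,6,0,0]]'
python3 g.py 573.4 -2.5 100 0.09
```

```text
t: 7.45
ee_pos: [567.8, -7.1, 167.2]
eef_rot: [0.999, 0.047, 0.004, -0.008]
force: [-0.1, -0.2, -1.3]
finger_gap: 18.9
t 7.45 pos [567.8  -7.1 167.2] psi 0.095 toolz [ 0.007  0.017 -1.   ] gap 18.9 F [-0.1 -0.2 -1.3] q [-0.13  0.45  1.55  0.02  1.14 -0.23]
shift [ 5.4 -3.  67.3] turn 0.005 rows>= 1.6
```

```bash
python3 -m pendant '[[0,2,-0.5,15,0],[0,1.5,-0.5,20,0],[0,1.5,-1,17,0],[0,0,-1,10,0],[0,0,0,3,0],[0,0,0,0,0]]'
python3 g.py 573.4 -2.5 47 0.09
python3 pic.py scene s6 240 180 400 310 4.5;python3 pic.py top t6 250 180 410 300 5
```

```text
t: 7.95
ee_pos: [571.6, -3.7, 96.9]
eef_rot: [0.999, 0.046, 0.003, -0.009]
force: [0.3, 0.1, -0.4]
finger_gap: 18.6
t 7.95 pos [571.6  -3.7  96.9] psi 0.092 toolz [ 0.004  0.017 -1.   ] gap 18.6 F [ 0.3  0.1 -0.4] q [-0.12  0.55  1.61  0.02  0.99 -0.23]
shift [ 1.6 -0.2 49.9] turn 0.002 rows>= 1.2
```

View pics/s6.png

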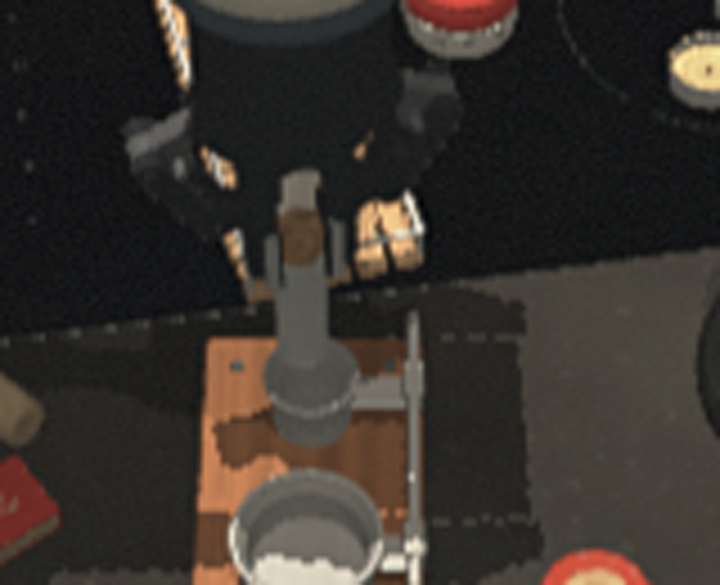

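View pics/t6.png

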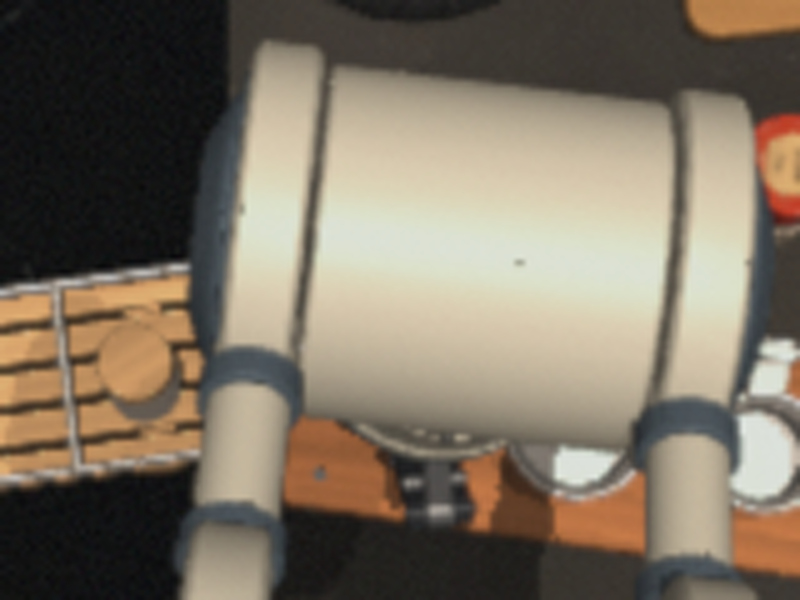

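```bash
python3 -c "
from h import *
P=lambda p:np.round((np.array(proj('scene',p))-[240,180])*4.5,0)
print(P((572,-3.2,61)),P((571.5,-4,147)),P((573.4,-2.5,40)),P((573,-1,40)))
print(atz('scene',240+311/4.5,180+378/4.5,40),atz('scene',240+303/4.5,180+232/4.5,147),atz('scene',240+303/4.5,180+350/4.5,61))"

```

```text
[305. 345.] [298. 223.] [309. 371.] [308. 368.]
[573.69956256  -6.51177458] [572.69912795  -9.15324663] [570.79456864  -5.90959693]
```

```bash
python3 -m pendant '[[0,1.5,0,6,0],[0,0.5,0,8,0],[0,0,0,8,0],[0,0,0,6,0],[0,0,0,4,0],[0,0,0,0,0]]'
python3 g.py 573.4 -2.5 47 0.09
python3 pic.py scene s7 240 180 400 310 4.5
```

```text
t: 8.55
ee_pos: [576.1, -3.0, 64.9]
eef_rot: [0.999, 0.046, 0.005, -0.008]
force: [-0.4, -0.1, 0.3]
finger_gap: 19.0
t 8.55 pos [576.1  -3.   64.9] psi 0.093 toolz [ 0.01   0.017 -1.   ] gap 19.0 F [-0.4 -0.1  0.3] q [-0.12  0.6   1.63  0.02  0.91 -0.23]
shift [-2.9 -0.5 17.9] turn 0.003 rows>= 0.4
```

View pics/s7.png

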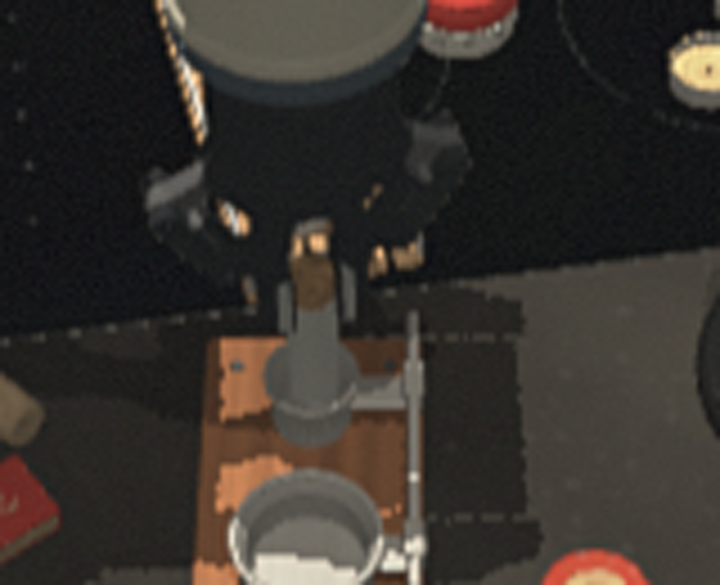

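```bash
python3 -m pendant '[[0,-2,0,4,0],[0,-1,0,4,0],[0,-0.5,0,4,0],[0,0,0,2.5,0],[0,0,0,0,0]]'
python3 g.py 573.4 -2.5 47 0.09
```

```text
t: 9.02
ee_pos: [572.7, -3.2, 49.7]
eef_rot: [0.999, 0.046, 0.006, -0.008]
force: [0.0, 0.2, -0.2]
finger_gap: 19.0
t 9.02 pos [572.7  -3.2  49.7] psi 0.093 toolz [ 0.011  0.017 -1.   ] gap 19.0 F [ 0.   0.2 -0.2] q [-0.12  0.61  1.65  0.02  0.87 -0.23]
shift [ 0.7 -0.6  2.8] turn 0.003 rows>= 0.1
```

```bash
python3 -m pendant '[[0,0.5,0,1.5,0],[0,0,0,1.5,0],[0,0,0,1,0]]'; python3 -m pendant '[[0,0,0,1.5,0],[0,0,0,0,0]]'; python3 g.py 573.4 -2.5 47 0.09
```

```text
t: 9.27
ee_pos: [574.1, -3.2, 46.7]
eef_rot: [0.999, 0.046, 0.007, -0.008]
force: [-6.8, -0.6, 35.0]
finger_gap: 18.8
t: 9.43
ee_pos: [574.7, -3.2, 47.3]
eef_rot: [0.999, 0.046, 0.008, -0.008]
force: [-0.4, -0.3, -0.0]
finger_gap: 19.1
t 9.43 pos [574.7  -3.2  47.3] psi 0.093 toolz [ 0.015  0.016 -1.   ] gap 19.1 F [-0.4 -0.3 -0. ] q [-0.12  0.62  1.65  0.02  0.87 -0.23]
shift [-1.3 -0.8  0.3] turn 0.003 rows>= 0.0
```

```bash
python3 -m pendant '[[22,0,0,0,0],[25,0,0,0,0],[28,0,0,0,0],[32,0,0,0,0],[36,0,0,0,0],[40,0,0,-2,0],[40,0,0,-8,0],[40,0,0,-15,0],[40,0,0,-20,0],[40,0,0,-20,0]]'; python3 g.py 573.4 -2.5 170 0.09
python3 pic.py scene s8 240 180 400 310 4.5
```

```text
t: 10.27
ee_pos: [571.6, -4.1, 112.1]
eef_rot: [0.999, 0.046, 0.004, -0.008]
force: [0.2, -0.6, 0.5]
finger_gap: 39.9
t 10.27 pos [571.6  -4.1 112.1] psi 0.093 toolz [ 0.008  0.017 -1.   ] gap 39.9 F [ 0.2 -0.6  0.5] q [-0.12  0.53  1.59  0.02  1.02 -0.23]
shift [  2.5  -2.3 -57.9] turn 0.003 rows>= 1.4
```

View pics/s8.png

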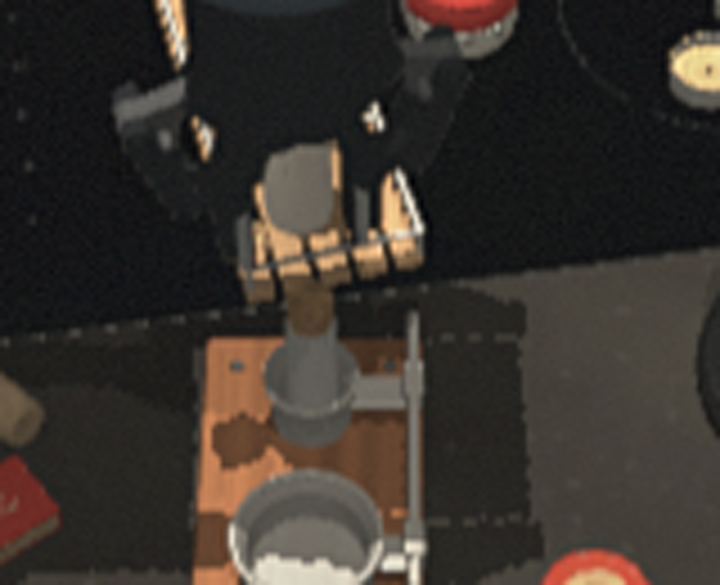

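```bash
python3 -m pendant '[[60,0,-5,-15,0],[60,1,-12,-18,0],[60,1,-18,-15,0],[60,1,-20,-5,0],[60,1,-20,0,0],[60,1,-15,0,0],[60,1,-10,0,0],[60,1,-5,0,0],[60,0,0,0,0]]'; python3 g.py 582.6 106.5 57 0.09
```

```text
t: 11.07
ee_pos: [571.4, 103.5, 181.0]
eef_rot: [0.999, 0.045, 0.011, -0.008]
force: [-0.5, -0.9, -0.1]
finger_gap: 60.0
t 11.07 pos [571.4 103.5 181. ] psi 0.091 toolz [ 0.022  0.016 -1.   ] gap 60.0 F [-0.5 -0.9 -0.1] q [ 0.07  0.45  1.51  0.02  1.16 -0.03]
shift [  8.5  -0.2 124.2] turn 0.001 rows>= 3.0
```

```bash
python3 -m pendant '[[60,2,0,10,0],[60,2,0,18,0],[60,1,0,20,0],[60,1,0,20,0],[60,0.5,0,15,0],[60,0,0,8,0],[60,0,0,0,0]]'; python3 g.py 582.6 106.5 57 0.09
python3 pic.py scene s9 220 100 400 230 4
```

```text
t: 11.65
ee_pos: [581.1, 100.5, 82.9]
eef_rot: [0.999, 0.044, 0.011, -0.007]
force: [-0.5, 0.6, 0.4]
finger_gap: 60.2
t 11.65 pos [581.1 100.5  82.9] psi 0.088 toolz [ 0.021  0.015 -1.   ] gap 60.2 F [-0.5  0.6  0.4] q [ 0.06  0.58  1.59  0.02  0.95 -0.04]
shift [ 1.4 -5.5 26. ] turn -0.002 rows>= 0.6
```

View pics/s9.png

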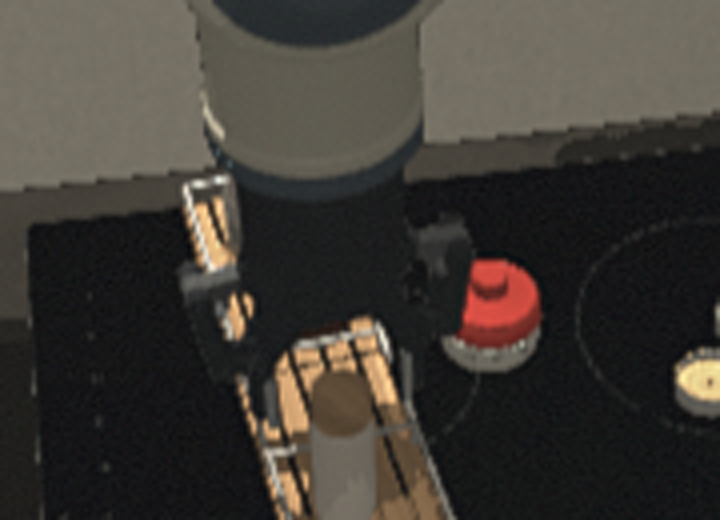

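```bash
python3 -m pendant '[[60,0,-2.5,5,0],[60,0,-2.5,7,0],[60,0,-1,8,0],[60,0,0,4,0],[60,0,0,0,0]]'; python3 g.py 582.6 106.5 57 0.09
```

```text
t: 12.12
ee_pos: [583.1, 107.0, 59.9]
eef_rot: [0.999, 0.043, 0.013, -0.007]
force: [-1.0, -0.1, 0.5]
finger_gap: 60.2
t 12.12 pos [583.1 107.   59.9] psi 0.087 toolz [ 0.026  0.015 -1.   ] gap 60.2 F [-1.  -0.1  0.5] q [ 0.07  0.61  1.6   0.02  0.9  -0.02]
shift [-0.6  0.5  2.9] turn -0.003 rows>= 0.1
```

```bash
python3 -m pendant '[[45,0,0,2,0],[40,0,0,1,0],[36,0,0,0,0],[20,0,0,0,0],[0,0,0,0,0],[0,0,0,0,0],[0,0,0,0,0]]'; python3 g.py 582.6 106.5 57 0.09;  python3 -m pendant '[[0,0,0,-5,0],[0,0,0,-8,0],[0,0,0,-12,0],[0,0,0,-10,0],[0,0,0,-5,0]]'
python3 g.py 582.6 106 150 0.09
python3 pic.py scene s10 220 100 400 230 4
```

```text
t: 12.7
ee_pos: [583.5, 107.2, 57.9]
eef_rot: [0.999, 0.044, 0.014, -0.007]
force: [0.2, -0.2, -1.2]
finger_gap: 30.2
t 12.7 pos [583.5 107.2  57.9] psi 0.087 toolz [ 0.027  0.015 -1.   ] gap 30.2 F [ 0.2 -0.2 -1.2] q [ 0.07  0.62  1.6   0.02  0.89 -0.02]
shift [-1.   0.6  0.9] turn -0.003 rows>= 0.0
t: 13.12
ee_pos: [581.8, 106.4, 100.4]
eef_rot: [0.999, 0.044, 0.013, -0.007]
force: [0.3, -0.1, -0.5]
finger_gap: 30.3
t 13.12 pos [581.8 106.4 100.4] psi 0.087 toolz [ 0.026  0.015 -1.   ] gap 30.3 F [ 0.3 -0.1 -0.5] q [ 0.07  0.56  1.57  0.02  0.99 -0.02]
shift [  2.   -0.1 -49.5] turn -0.003 rows>= 1.2
```

View pics/s10.png

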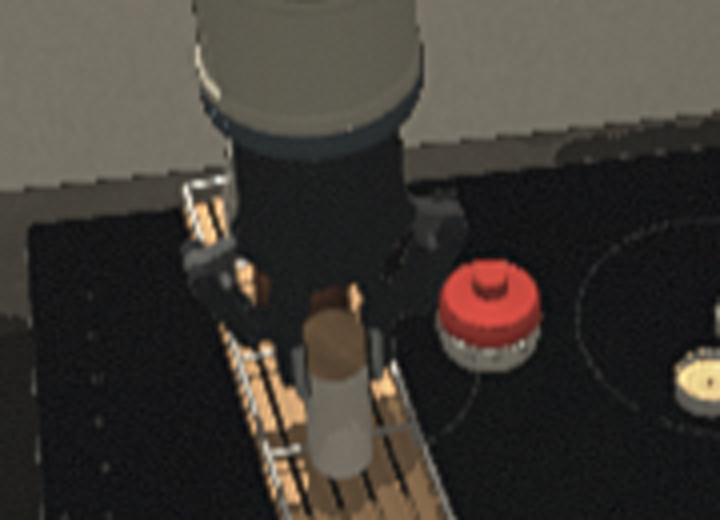

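```bash
python3 -m pendant '[[0,0,0,-18,0],[0,0,0,-24,0],[0,0,0,-22,0],[0,0,0,-12,0],[0,0,0,-3,0]]'; python3 g.py 547.2 -164.5 180 0.09; python3 -m pendant '[[0,-2,10,-1,0],[0,-3,20,-1,0],[0,-4,26,-1,0],[0,-5,28,-1,0],[0,-6,28,-1,0],[0,-6,28,-1,0],[0,-6,28,-1,0],[0,-6,26,-1,0],[0,-5,20,-1,0],[0,-4,12,0,0]]';python3 g.py 547.2 -164.5 100 0.09
```

```text
t: 13.58
ee_pos: [579.2, 105.1, 183.1]
eef_rot: [0.999, 0.044, 0.013, -0.007]
force: [0.7, 0.4, -0.3]
finger_gap: 29.9
t 13.58 pos [579.2 105.1 183.1] psi 0.087 toolz [ 0.025  0.015 -1.   ] gap 29.9 F [ 0.7  0.4 -0.3] q [ 0.07  0.45  1.49  0.01  1.17 -0.02]
shift [-55.3 265.8  -1.7] turn -0.003 rows>= 6.5
t: 14.42
ee_pos: [546.6, -135.6, 180.5]
eef_rot: [0.999, 0.046, 0.01, -0.008]
force: [0.2, 0.1, -0.7]
finger_gap: 30.0
t 14.42 pos [ 546.6 -135.6  180.5] psi 0.092 toolz [ 0.018  0.017 -1.   ] gap 30.0 F [ 0.2  0.1 -0.7] q [-0.36  0.43  1.55  0.02  1.16 -0.47]
shift [-3.6 30.  80. ] turn 0.002 rows>= 2.1
```

```bash
python3 -m pendant '[[0,0,9,3,0],[0,0,9,8,0],[0,-1,6,15,0],[0,-1,3,18,0],[0,-1,1,16,0],[0,-0.5,0,9,0],[0,0,0,3,0],[0,0,0,0,0]]';python3 g.py 547.2 -164.5 48 0.09
python3 pic.py scene s11 240 220 400 350 4.5
```

```text
t: 15.08
ee_pos: [544.2, -167.7, 97.6]
eef_rot: [0.999, 0.045, 0.007, -0.009]
force: [0.4, -0.7, 0.4]
finger_gap: 30.2
t 15.08 pos [ 544.2 -167.7   97.6] psi 0.09 toolz [ 0.013  0.019 -1.   ] gap 30.2 F [ 0.4 -0.7  0.4] q [-0.42  0.54  1.61  0.03  0.98 -0.52]
shift [ 2.5 -2.1 49.7] turn -0.0 rows>= 1.2
```

View pics/s11.png

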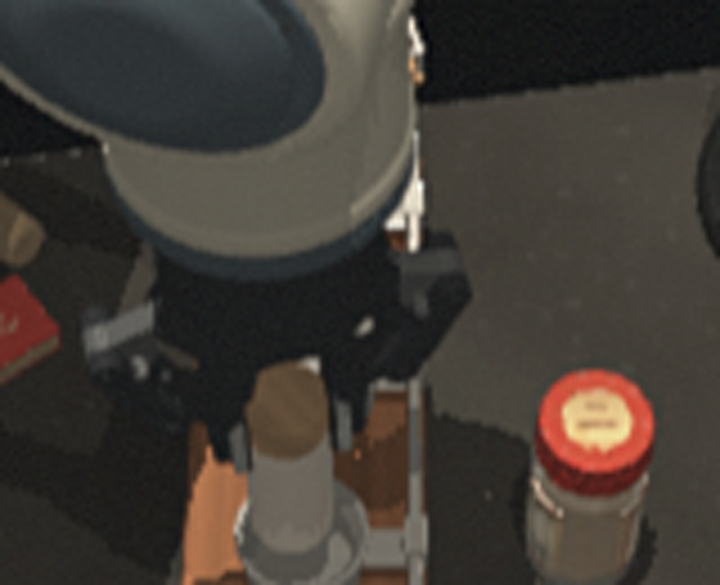

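```bash
python3 -m pendant '[[0,1.5,-1.5,5,0],[0,1,-0.5,8,0],[0,0,0,8,0],[0,0,0,6,0],[0,0,0,3,0],[0,0,0,0,0]]';python3 g.py 547.2 -164.5 48 0.09
python3 pic.py scene s12 240 220 400 350 4.5
```

```text
t: 15.63
ee_pos: [549.3, -164.4, 67.3]
eef_rot: [0.999, 0.046, 0.009, -0.008]
force: [-1.2, 0.2, -1.8]
finger_gap: 30.0
t 15.63 pos [ 549.3 -164.4   67.3] psi 0.091 toolz [ 0.017  0.017 -1.   ] gap 30.0 F [-1.2  0.2 -1.8] q [-0.41  0.59  1.63  0.03  0.91 -0.52]
shift [-2.4  0.3 19.2] turn 0.001 rows>= 0.5
```

View pics/s12.png

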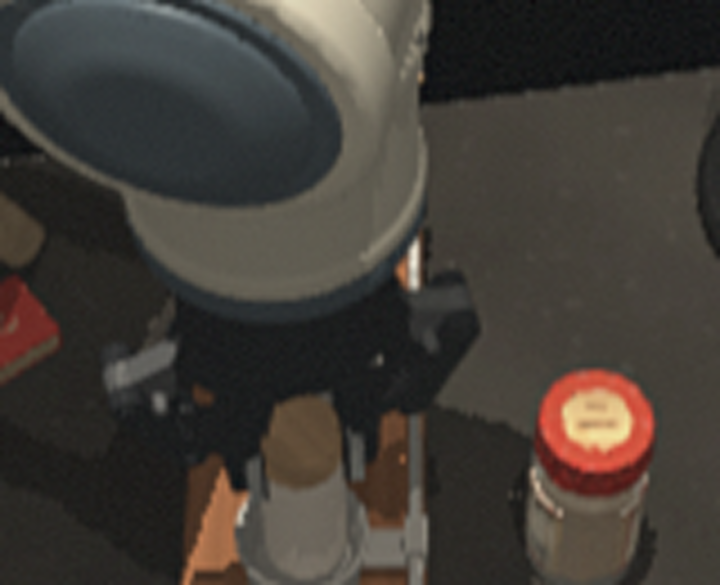

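Pot foot is in the mouth, about 2 mm towards the back. I'll nudge it and lower slowly.

```bash
python3 -m pendant '[[0,-1.5,0,4,0],[0,-0.7,0,4,0],[0,-0.5,0,4,0],[0,0,0,3,0],[0,0,0,0,0]]';python3 g.py 547.2 -164.5 48 0.09
```

```text
t: 16.1
ee_pos: [546.9, -164.7, 51.6]
eef_rot: [0.999, 0.046, 0.01, -0.008]
force: [-0.2, 0.2, -0.8]
finger_gap: 30.6
t 16.1 pos [ 546.9 -164.7   51.6] psi 0.091 toolz [ 0.018  0.016 -1.   ] gap 30.6 F [-0.2  0.2 -0.8] q [-0.41  0.61  1.65  0.03  0.87 -0.52]
shift [ 0.2 -0.2  3.6] turn 0.001 rows>= 0.1
```

```bash
python3 -m pendant '[[0,0,0,1.5,0],[0,0,0,1.2,0],[0,0,0,1,0]]';python3 g.py 547.2 -164.5 48 0.09
```

```text
t: 16.35
ee_pos: [547.1, -164.7, 47.7]
eef_rot: [0.999, 0.046, 0.01, -0.008]
force: [0.3, -1.0, -0.9]
finger_gap: 30.5
t 16.35 pos [ 547.1 -164.7   47.7] psi 0.091 toolz [ 0.019  0.016 -1.   ] gap 30.5 F [ 0.3 -1.  -0.9] q [-0.41  0.62  1.65  0.03  0.86 -0.52]
shift [ 0.2 -0.2 -0.3] turn 0.001 rows>= 0.0
```

```bash
python3 -m pendant '[[0,0,0,0.6,0]]';python3 -m pendant '[[0,0,0,0.6,0]]';python3 -m pendant '[[0,0,0,0.5,0]]'
```

```text
t: 16.43
ee_pos: [547.3, -164.8, 47.2]
eef_rot: [0.999, 0.046, 0.01, -0.008]
force: [-2.4, 0.2, 14.0]
finger_gap: 30.0
t: 16.52
ee_pos: [547.5, -164.8, 47.1]
eef_rot: [0.999, 0.046, 0.01, -0.008]
force: [-5.1, 2.5, 20.8]
finger_gap: 30.1
t: 16.6
ee_pos: [547.4, -164.8, 47.2]
eef_rot: [0.999, 0.046, 0.01, -0.007]
force: [-4.3, 0.9, 10.5]
finger_gap: 30.3
```

Contact with the floor. Release slowly.

```bash
python3 -m pendant '[[33,0,0,0,0],[36,0,0,0,0],[40,0,0,0,0],[46,0,0,0,0],[50,0,0,0,0],[50,0,0,-3,0],[50,0,0,-8,0],[50,0,0,-15,0],[50,0,0,-20,0],[50,0,0,-20,0]]';python3 g.py 547.2 -164.5 48 0.09
python3 pic.py scene s13 240 220 400 350 4.5
```

```text
t: 17.43
ee_pos: [544.1, -165.0, 113.7]
eef_rot: [0.999, 0.046, 0.007, -0.009]
force: [-0.1, 0.3, -1.0]
finger_gap: 49.8
t 17.43 pos [ 544.1 -165.   113.7] psi 0.091 toolz [ 0.014  0.018 -1.   ] gap 49.8 F [-0.1  0.3 -1. ] q [-0.41  0.52  1.6   0.03  1.02 -0.52]
shift [ 2.1  0.9 65.8] turn 0.001 rows>= 1.6
```

View pics/s13.png

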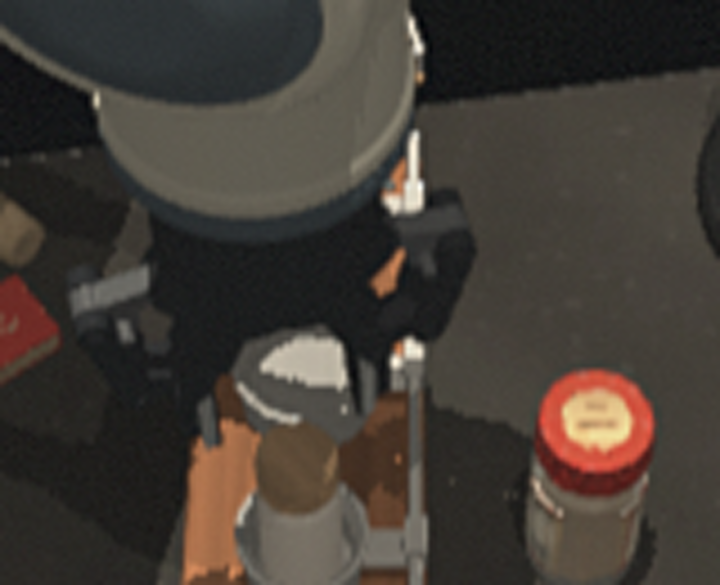

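```bash
python3 -c "
from h import *
print('wall',atz('top',141,300,0),atz('top',143,250,0))
for z in (250,300,350):print(z,atz('top',168,210,z),atz('top',281,230,z))
print('rackend',atz('top',160,252,30))
print('scene wall', atz('scene',225,145,0), atz('scene',204,150,0),atz('scene',420,130,0))"
```

```text
wall [495.02450323 416.26592412] [607.22477435 414.1434872 ]
250 [647.93375066 298.1930422 ] [606.86603196  92.0603104 ]
300 [637.92141333 285.99975808] [598.87302715  90.00273732]
350 [627.90907599 273.80647395] [590.88002235  87.94516424]
rackend [598.19346057 368.06407329]
scene wall [417.84861372 416.65554532] [365.07840933 406.65264367] [917.28169709 392.14493254]
```

```bash
python3 -m pendant '[[60,0,-10,-25,0],[60,0,-20,-25,0],[60,0,-25,-15,0],[60,0,-28,0,0],[60,0,-28,0,0],[60,0,-28,0,0],[60,0,-28,0,0],[60,0,-20,0,0],[60,0,-10,0,0],[60,0,0,0,0]]'; python3 g.py 561.6 317 160 0.09
python3 pic.py scene s14 0 0 640 480 1.25;python3 pic.py top t14 0 0 640 480 1.25
```

```text
t: 18.32
ee_pos: [527.7, 35.6, 197.7]
eef_rot: [0.999, 0.044, 0.016, -0.006]
force: [0.1, 0.5, 0.2]
finger_gap: 59.9
t 18.32 pos [527.7  35.6 197.7] psi 0.088 toolz [ 0.031  0.014 -0.999] gap 59.9 F [0.1 0.5 0.2] q [-0.06  0.35  1.62  0.02  1.14 -0.15]
shift [  57.2 -276.9   42.6] turn -0.002 rows>= 6.9
```

View pics/s14.png

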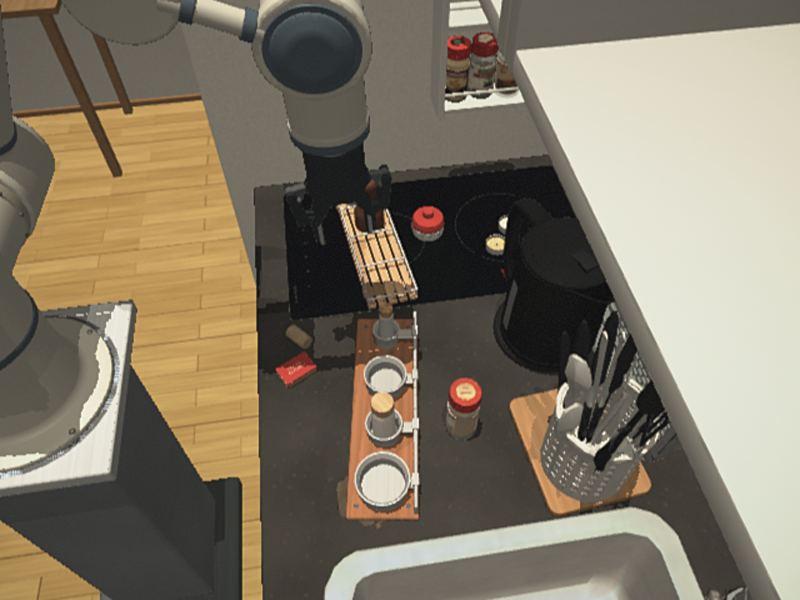

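View pics/t14.png

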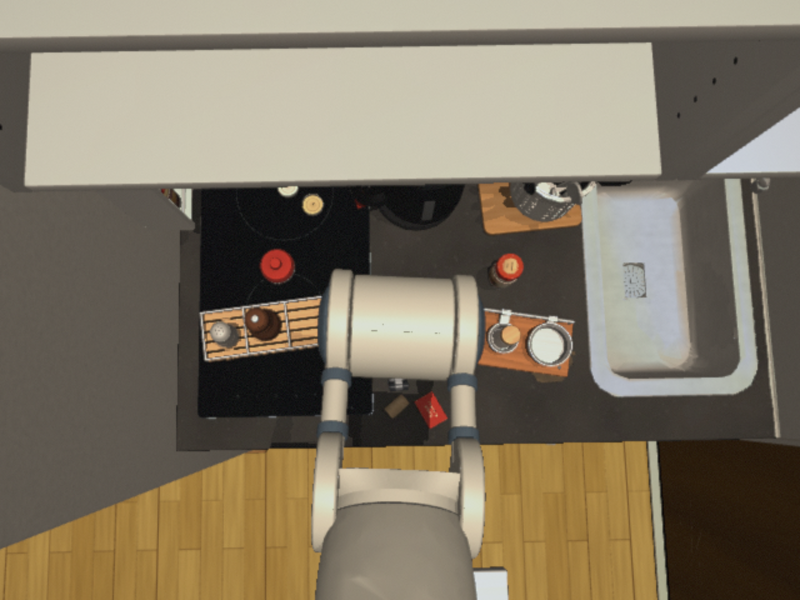

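```bash
python3 -c "
from h import *
p=tri(ray('top',383.5,260),ray('scene',249.6,38.4));print(p)
for z in(p[2],p[2]-20,p[2]+20):print(atz('top',384,260,z),atz('top',255.6,260,z))
print(proj('scene',p),proj('top',p))
print(telemetry) if 0 else None"
```

```text
[514.14732739 -48.74543331 563.03902377]
[516.26437676 -49.28300522] [519.43967617 111.46026427]
[518.30904146 -52.11035391] [521.5745707 113.2006233]
[514.21971206 -46.45565653] [517.30478163 109.71990523]
(np.float64(251.42001926347183), np.float64(38.013531436795034)) (np.float64(383.6371207148528), np.float64(261.69069351370615))
```

```bash
python3 -c "
import cv2
t=cv2.imread('pics/scene0.png')[90:230,190:350]; cv2.imwrite('pics/w1.png',cv2.resize(t,None,fx=5,fy=5,interpolation=cv2.INTER_CUBIC))
t=cv2.imread('pics/top0.png')[140:370,100:200]; cv2.imwrite('pics/w2.png',cv2.resize(t,None,fx=2.5,fy=2.5,interpolation=cv2.INTER_CUBIC))"
```

```text
(no output)
```

View pics/w1.png

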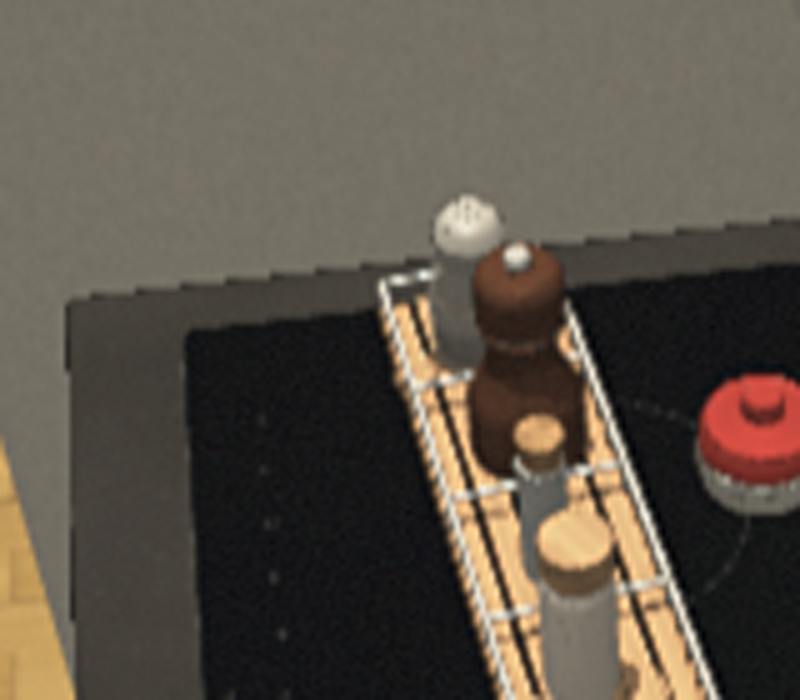

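View pics/w2.png

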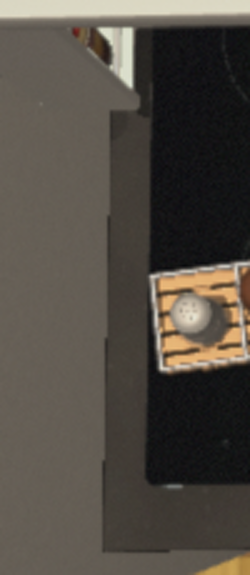

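```bash
python3 -c "
from h import *
for u,v in ((204,150),(260,143.4),(338,134.4),(349,133.6)):print(atz('scene',u,v,0))
for u,v in ((141.2,345),(142,280),(143.2,200)):print(atz('top',u,v,0))"
```

```text
[365.07840933 406.65264367]
[505.68052488 408.2410216 ]
[706.06689538 409.7753603 ]
[734.42606234 408.21537434]
[396.29645831 413.73164354]
[539.56167364 414.97615768]
[722.34399759 416.07278744]
```

```bash
python3 -m pendant '[[70,3,-12,0,0],[70,5,-22,0,0],[70,6,-28,0,0],[70,7,-30,0,0],[70,7,-30,0,0],[70,7,-30,0,0],[70,6,-26,0,0],[70,5,-20,0,0],[70,4,-12,0,0],[70,2,-5,0,0]]'; python3 g.py 561.6 311 160 0.09
```

```text
t: 19.25
ee_pos: [568.2, 254.0, 200.8]
eef_rot: [0.999, 0.035, 0.016, -0.005]
force: [-1.4, -0.7, -0.9]
finger_gap: 70.3
t 19.25 pos [568.2 254.  200.8] psi 0.071 toolz [ 0.031  0.011 -0.999] gap 70.3 F [-1.4 -0.7 -0.9] q [0.32 0.48 1.39 0.   1.24 0.25]
shift [ -3.9 -57.   41.2] turn -0.019 rows>= 1.7
```

```bash
python3 -m pendant '[[70,-1,-8,0,-0.02],[70,-1,-10,0,0],[70,-1,-8,0,0],[70,-1,-5,0,0],[70,0,0,0,0]]'; python3 g.py 561.6 311 160 0.09
python3 pic.py scene s15 150 0 400 200 3;python3 pic.py top t15 50 140 330 360 2.8
```

```text
t: 19.67
ee_pos: [561.6, 284.4, 200.5]
eef_rot: [0.999, 0.045, 0.015, -0.004]
force: [-0.1, -0.3, -0.3]
finger_gap: 70.1
t 19.67 pos [561.6 284.4 200.5] psi 0.09 toolz [ 0.03   0.01  -0.999] gap 70.1 F [-0.1 -0.3 -0.3] q [ 0.38  0.49  1.37 -0.    1.25  0.29]
shift [  1.1 -26.2  40.7] turn -0.0 rows>= 1.2
```

View pics/s15.png

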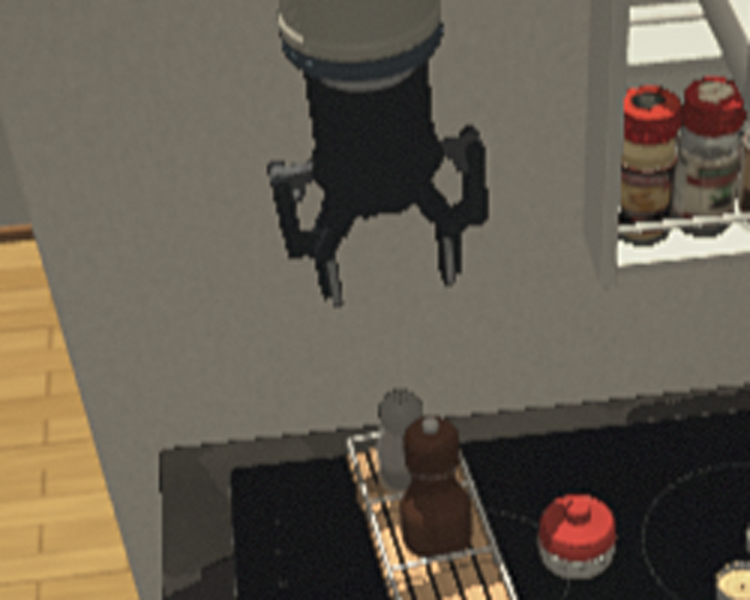

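View pics/t15.png

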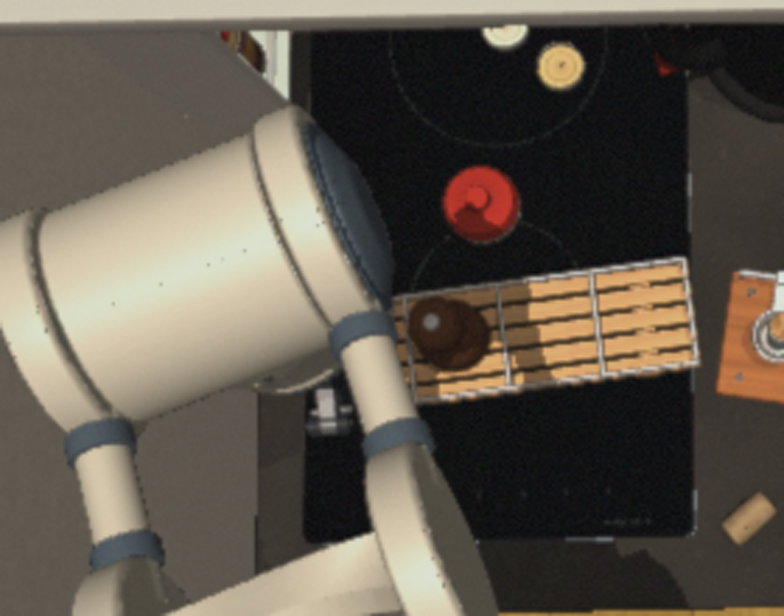

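```bash
python3 -c "
from h import *
for z in(545,565,585,600):print(z,atz('top',49,140+240/2.8,z),'wall u',proj('top',(620,412,z)),atz('top',50+392/2.8,140+260/2.8,z))"; python3 pic.py top t15b 0 140 200 360 2.8
```

```text
545 [571.15716752 379.51574205] wall u (np.float64(25.656965027320837), np.float64(189.2396338110581)) [558.26260015 197.44300997]
565 [567.64273496 370.39211218] wall u (np.float64(17.92043172018424), np.float64(185.63770814890256)) [555.10542527 193.36389842]
585 [564.1283024 361.2684823] wall u (np.float64(9.744308608456038), np.float64(181.83112107896636)) [551.94825039 189.28478687]
600 [561.49247798 354.42575989] wall u (np.float64(3.3007064920603852), np.float64(178.83115004564115)) [549.58036923 186.22545321]
```

View pics/t15b.png

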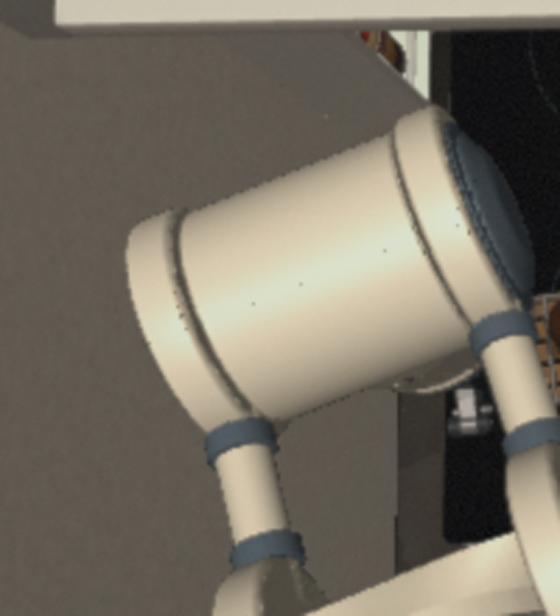

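```bash
python3 -m pendant '[[70,0,-5,4,0],[70,0.5,-7,6,0],[70,0,-5,8,0],[70,0,-3,8,0],[70,0,-1,6,0],[70,0,0,0,0]]'; python3 g.py 561.6 310 57 0.09
```

```text
t: 20.32
ee_pos: [561.6, 306.0, 164.9]
eef_rot: [0.999, 0.044, 0.015, -0.004]
force: [-0.2, -1.4, -0.3]
finger_gap: 70.1
t 20.32 pos [561.6 306.  164.9] psi 0.088 toolz [ 0.03   0.009 -0.999] gap 70.1 F [-0.2 -1.4 -0.3] q [ 0.41  0.54  1.39 -0.    1.18  0.32]
shift [ -3.   -3.3 107.9] turn -0.002 rows>= 2.6
```

```bash
python3 -m pendant '[[70,-0.5,-2,6,0],[70,-0.5,-1.5,10,0],[70,-0.5,-1,12,0],[70,-0.5,-0.5,12,0],[70,-0.5,-0.5,10,0],[70,-0.5,0,4,0],[70,0,0,0,0]]'; python3 g.py 561.6 310 57 0.09
python3 pic.py scene s16 220 100 400 230 4;python3 pic.py top t16 0 140 200 360 2.8
```

```text
t: 20.9
ee_pos: [559.1, 312.0, 104.9]
eef_rot: [0.999, 0.044, 0.015, -0.004]
force: [-0.6, 0.3, 0.3]
finger_gap: 70.0
t 20.9 pos [559.1 312.  104.9] psi 0.088 toolz [ 0.029  0.009 -1.   ] gap 70.0 F [-0.6  0.3  0.3] q [ 0.42  0.61  1.44 -0.    1.06  0.33]
shift [ 0.9  2.5 47.9] turn -0.002 rows>= 1.2
```

View pics/s16.png

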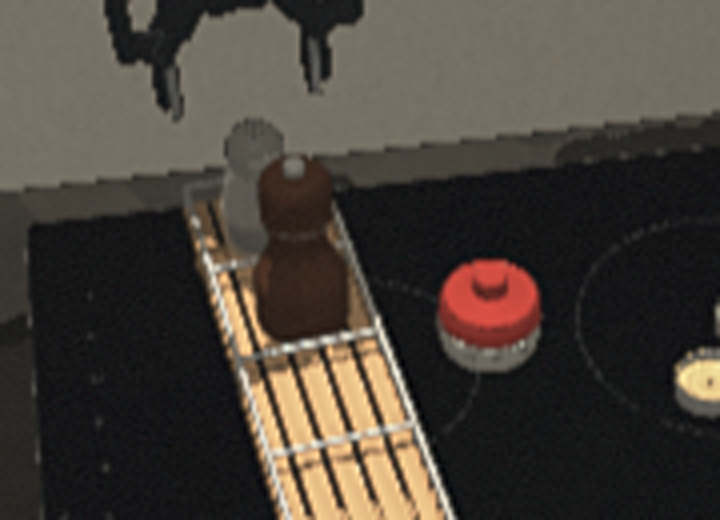

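View pics/t16.png

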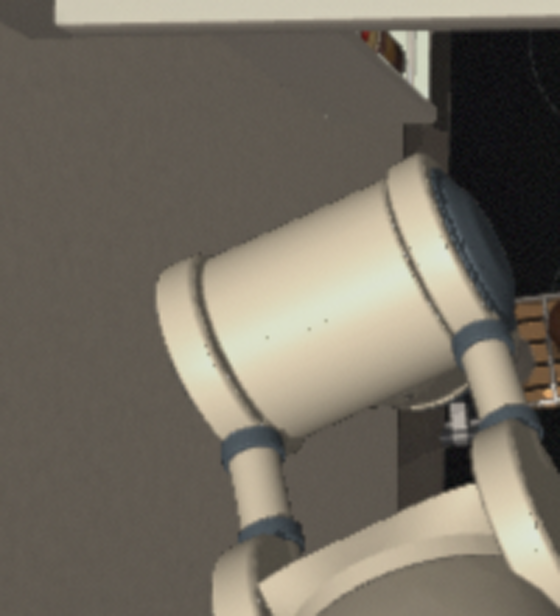

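```bash
python3 -c "
from h import *
for z in(450,470,490):print(z,atz('top',56,140+300/2.8,z),'wall u',proj('top',(590,412,z)))
print(proj('scene',(559,312,113)),proj('scene',(561.5,317,98)))"; python3 -m pendant '[[70,0,1,5,0],[70,0.3,0.7,8,0],[70,0.3,0,8,0],[70,0,0,5,0],[70,0,0,0,0]]'; python3 g.py 561.6 310 57 0.09
python3 pic.py scene s17 220 100 400 230 4
```

```text
450 [556.03027839 411.30629068] wall u (np.float64(56.50723283991178), np.float64(224.12256796164033))
470 [553.29493405 402.46536876] wall u (np.float64(50.38981014521022), np.float64(221.77817696065532))
490 [550.5595897  393.62444684] wall u (np.float64(43.964489478936684), np.float64(219.31578966126182))
(np.float64(282.15792416976547), np.float64(131.50371418173665)) (np.float64(283.43866150051787), np.float64(135.02786361698173))
t: 21.42
ee_pos: [562.8, 311.0, 79.5]
eef_rot: [0.999, 0.044, 0.017, -0.005]
force: [-0.9, -0.5, 0.4]
finger_gap: 69.9
t 21.42 pos [562.8 311.   79.5] psi 0.088 toolz [ 0.034  0.011 -0.999] gap 69.9 F [-0.9 -0.5  0.4] q [ 0.41  0.64  1.46 -0.    1.    0.33]
shift [-2.   1.  22.5] turn -0.002 rows>= 0.5
```

View pics/s17.png

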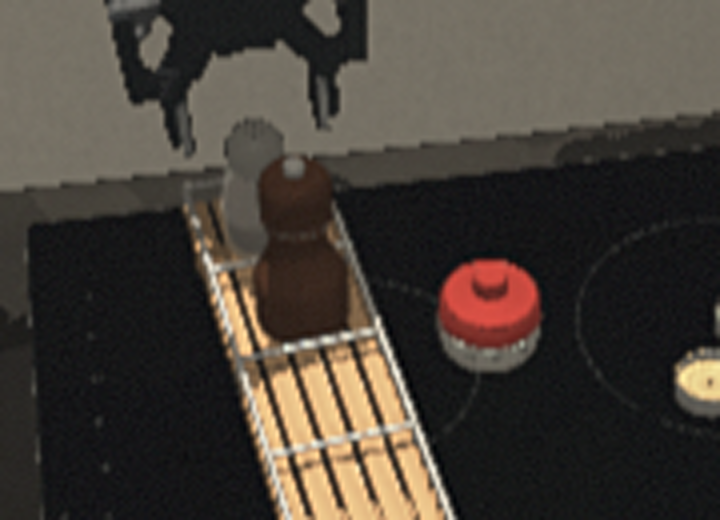

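```bash
python3 -m pendant '[[70,-1,0.5,5,0],[70,-0.8,0.5,7,0],[70,-0.6,0,6,0],[70,-0.5,0,4,0],[70,0,0,0,0]]'; python3 g.py 561.6 310 57 0.09
python3 pic.py scene s18 220 100 400 230 4
```

```text
t: 21.88
ee_pos: [560.7, 310.0, 55.8]
eef_rot: [0.999, 0.044, 0.018, -0.005]
force: [-0.7, -0.6, -1.3]
finger_gap: 70.0
t 21.88 pos [560.7 310.   55.8] psi 0.088 toolz [ 0.035  0.011 -0.999] gap 70.0 F [-0.7 -0.6 -1.3] q [ 0.41  0.67  1.49 -0.    0.95  0.33]
shift [ 0.9  0.  -1.2] turn -0.002 rows>= 0.0
```

View pics/s18.png

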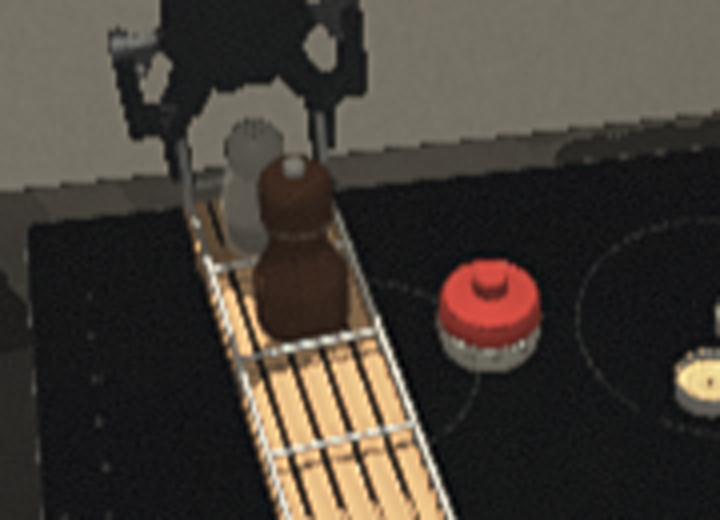

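```bash
python3 -m pendant '[[60,0,0,0,0],[52,0,0,0,0],[48,0,0,0,0],[46,0,0,0,0],[30,0,0,0,0],[0,0,0,0,0],[0,0,0,0,0],[0,0,0,0,0],[0,0,0,0,0]]'; python3 g.py 561.6 310 57 0.09
python3 -m pendant '[[0,0,0,-4,0],[0,0,0,-6,0],[0,0,0,-10,0],[0,0,0,-10,0],[0,0,0,-5,0]]'
python3 g.py 561.6 310 150 0.09
python3 pic.py scene s19 220 100 400 230 4
```

```text
t: 22.68
ee_pos: [561.5, 310.5, 57.4]
eef_rot: [0.999, 0.044, 0.018, -0.005]
force: [0.7, 0.1, -1.6]
finger_gap: 31.8
t 22.68 pos [561.5 310.5  57.4] psi 0.088 toolz [ 0.036  0.012 -0.999] gap 31.8 F [ 0.7  0.1 -1.6] q [ 0.41  0.67  1.49 -0.    0.95  0.33]
shift [0.1 0.5 0.4] turn -0.002 rows>= 0.0
t: 23.1
ee_pos: [559.4, 309.6, 94.5]
eef_rot: [0.999, 0.044, 0.017, -0.005]
force: [0.0, 0.7, -1.0]
finger_gap: 31.6
t 23.1 pos [559.4 309.6  94.5] psi 0.088 toolz [ 0.034  0.011 -0.999] gap 31.6 F [ 0.   0.7 -1. ] q [ 0.41  0.62  1.46 -0.    1.03  0.33]
shift [  4.2  -0.6 -55.4] turn -0.002 rows>= 1.3
```

View pics/s19.png

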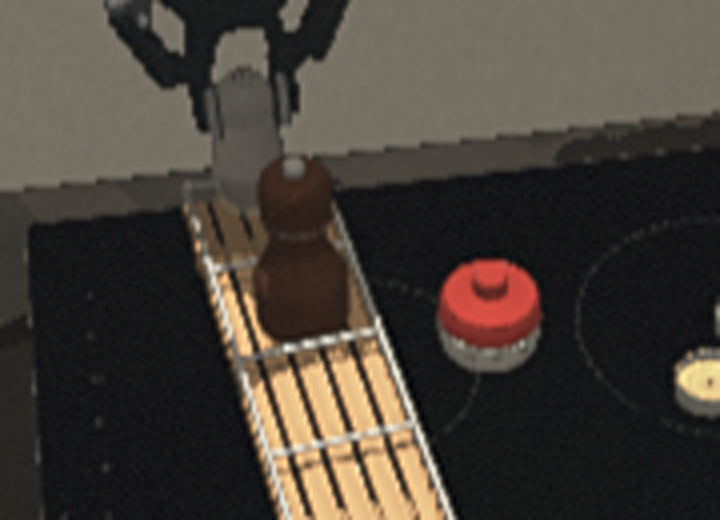

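```bash
python3 -m pendant '[[0,0.5,0,-12,0],[0,0.5,0,-18,0],[0,0.5,0,-22,0],[0,0.5,0,-22,0],[0,0.5,0,-16,0],[0,0,0,-8,0],[0,0,0,0,0]]'; python3 g.py 560.3 -91.5 200 0.09
```

```text
t: 23.73
ee_pos: [558.4, 308.7, 199.9]
eef_rot: [0.999, 0.044, 0.019, -0.005]
force: [-0.1, -0.7, -1.7]
finger_gap: 31.4
t 23.73 pos [558.4 308.7 199.9] psi 0.088 toolz [ 0.037  0.012 -0.999] gap 31.4 F [-0.1 -0.7 -1.7] q [ 0.41  0.5   1.36 -0.    1.25  0.33]
shift [-33.2 398.8  -4.8] turn -0.002 rows>= 9.6
```

```bash
python3 pic.py scene s20 190 30 370 180 4
```

```text
(no output)
```

View pics/s20.png

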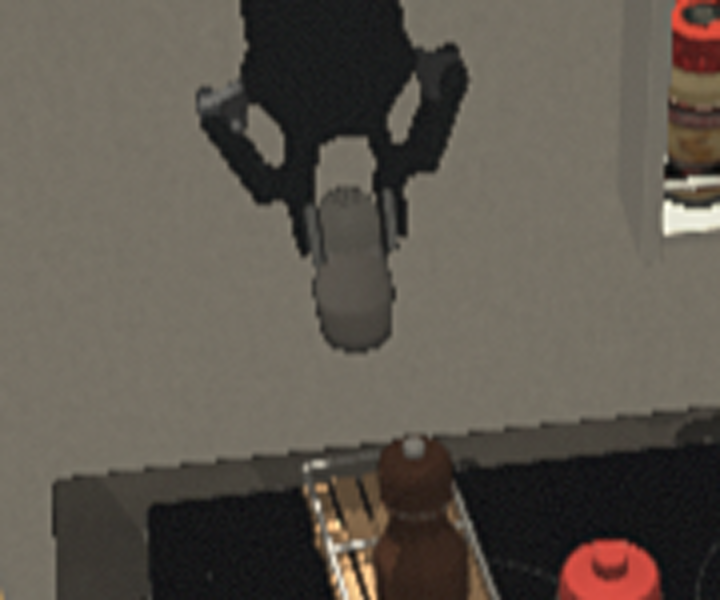

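```bash
python3 -m pendant '[[0,-1,10,-1,0],[0,-2,18,-1,0],[0,-3,24,-1,0],[0,-3,26,-1,0],[0,-3,26,-1,0],[0,-3,26,-1,0],[0,-3,26,-1,0],[0,-3,26,-1,0],[0,-3,26,-1,0],[0,-3,26,-1,0]]'; python3 g.py 560.3 -91.5 200 0.09
python3 -m pendant '[[0,-2,26,-1,0],[0,-2,26,-1,0],[0,-2,26,-1,0],[0,-2,26,-1,0],[0,-2,24,-1,0],[0,-2,18,0,0],[0,-1,12,0,0],[0,0,5,0,0]]'; python3 g.py 560.3 -91.5 100 0.09
```

```text
t: 24.62
ee_pos: [543.8, 62.1, 194.0]
eef_rot: [0.999, 0.047, 0.01, -0.004]
force: [0.1, -0.5, -1.7]
finger_gap: 31.5
t 24.62 pos [543.8  62.1 194. ] psi 0.094 toolz [ 0.019  0.009 -1.   ] gap 31.5 F [ 0.1 -0.5 -1.7] q [-0.    0.39  1.57  0.01  1.16 -0.1 ]
shift [  2.1 154.4  -7. ] turn 0.004 rows>= 3.7
t: 25.28
ee_pos: [536.6, -116.9, 188.1]
eef_rot: [0.999, 0.045, 0.002, -0.005]
force: [-0.6, 0.2, -0.6]
finger_gap: 31.4
t 25.28 pos [ 536.6 -116.9  188.1] psi 0.089 toolz [ 0.004  0.01  -1.   ] gap 31.4 F [-0.6  0.2 -0.6] q [-0.33  0.41  1.56  0.01  1.17 -0.42]
shift [ 25.4 -22.3  88.5] turn -0.001 rows>= 2.3
```

```bash
python3 -m pendant '[[0,4,-4,0,0],[0,5,-5,3,0],[0,5,-5,8,0],[0,4,-4,14,0],[0,2,-2,18,0],[0,0.5,0,16,0],[0,0,0,10,0],[0,0,0,3,0],[0,0,0,0,0]]'; python3 g.py 560.3 -91.5 47 0.09
python3 pic.py scene s21 240 200 400 330 4.5
```

```text
t: 26.03
ee_pos: [555.9, -84.7, 107.0]
eef_rot: [0.999, 0.047, -0.0, -0.006]
force: [-0.0, -0.4, -1.5]
finger_gap: 31.4
t 26.03 pos [555.9 -84.7 107. ] psi 0.094 toolz [-0.001  0.013 -1.   ] gap 31.4 F [-0.  -0.4 -1.5] q [-0.27  0.53  1.61  0.01  1.01 -0.37]
shift [ 3.7  7.9 59.9] turn 0.004 rows>= 1.5
```

View pics/s21.png

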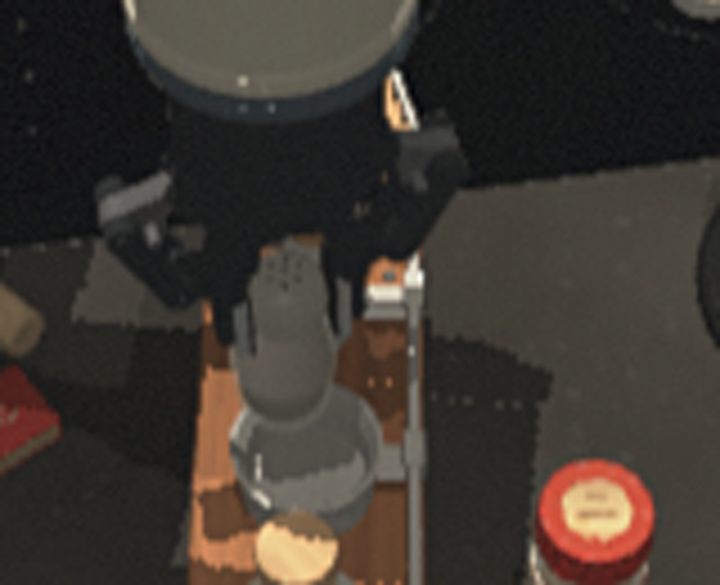

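```bash
python3 -m pendant '[[0,2.5,3,1,0],[0,2,2.5,3,0],[0,1,1,4,0],[0,0,0,3,0],[0,0,0,0,0]]'; python3 g.py 562.5 -91.5 47 0.09
python3 pic.py scene s22 240 200 400 330 4.5
```

```text
t: 26.5
ee_pos: [564.5, -90.8, 97.4]
eef_rot: [0.999, 0.047, 0.002, -0.006]
force: [-0.7, 0.7, -1.0]
finger_gap: 31.4
t 26.5 pos [564.5 -90.8  97.4] psi 0.095 toolz [ 0.003  0.012 -1.   ] gap 31.4 F [-0.7  0.7 -1. ] q [-0.27  0.55  1.6   0.01  0.99 -0.37]
shift [-2.3  1.1 50.3] turn 0.005 rows>= 1.2
```

View pics/s22.png

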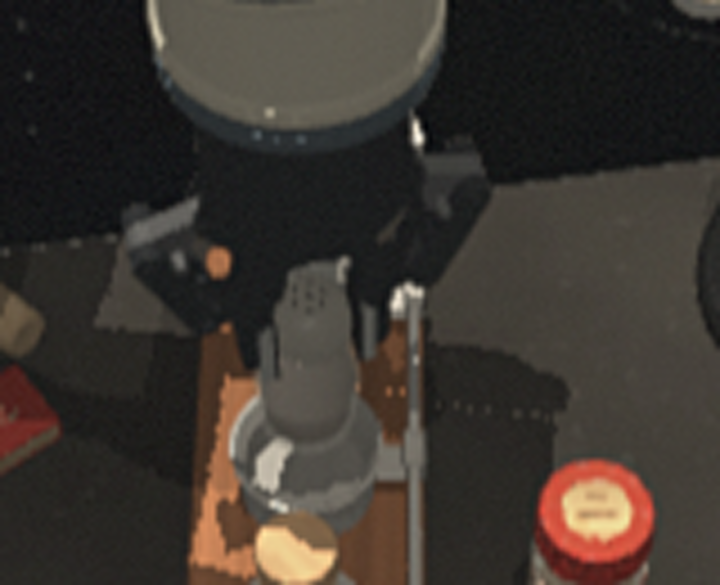

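```bash
python3 -c "
from h import *
print(atz('scene',240+309/4.5,200+425/4.5,61),atz('scene',240+307/4.5,200+450/4.5,40))"; python3 -m pendant '[[0,-1,0.5,3,0],[0,-0.5,0.3,6,0],[0,-0.3,0,6,0],[0,0,0,4,0],[0,0,0,0,0]]'; python3 g.py 562.5 -91.5 47 0.09
python3 pic.py scene s23 240 200 400 330 4.5
```

```text
[561.78130716 -88.96681067] [560.5310153  -88.04859422]
t: 26.97
ee_pos: [562.6, -91.9, 77.0]
eef_rot: [0.999, 0.047, 0.002, -0.006]
force: [-0.6, 0.2, -0.8]
finger_gap: 31.5
t 26.97 pos [562.6 -91.9  77. ] psi 0.094 toolz [ 0.004  0.012 -1.   ] gap 31.5 F [-0.6  0.2 -0.8] q [-0.27  0.57  1.62  0.02  0.94 -0.38]
shift [-0.2 -0.1 30. ] turn 0.004 rows>= 0.7
```

View pics/s23.png

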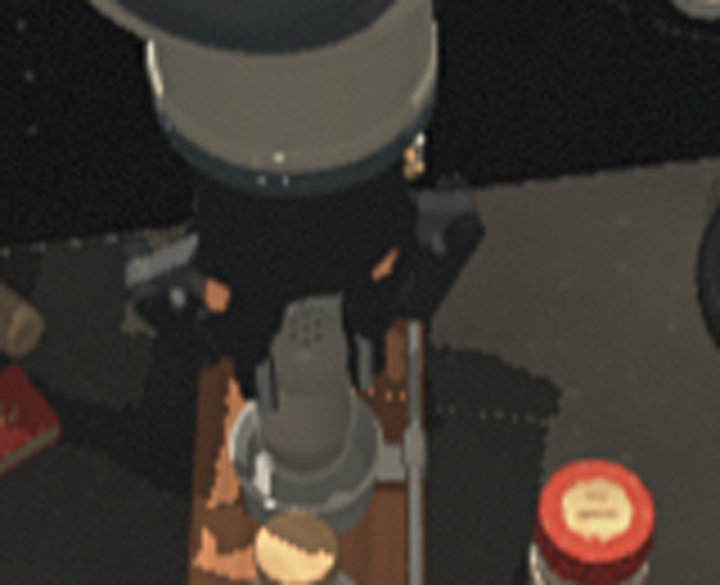

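```bash
python3 -m pendant '[[0,0,0,4,0],[0,-0.3,0,6,0],[0,-0.3,0,6,0],[0,-0.3,0,4,0],[0,-0.3,0,2,0],[0,0,0,0,0]]'; python3 g.py 562.5 -91.5 47 0.09
```

```text
t: 27.52
ee_pos: [561.5, -91.7, 52.8]
eef_rot: [0.999, 0.047, 0.002, -0.006]
force: [0.2, -0.2, -0.9]
finger_gap: 31.8
t 27.52 pos [561.5 -91.7  52.8] psi 0.095 toolz [ 0.004  0.012 -1.   ] gap 31.8 F [ 0.2 -0.2 -0.9] q [-0.27  0.61  1.64  0.02  0.89 -0.38]
shift [ 0.9 -0.   5.8] turn 0.005 rows>= 0.1
```

```bash
python3 -m pendant '[[0,0,0,1.5,0],[0,0,0,1.3,0]]';python3 -m pendant '[[0,0,0,1,0]]';python3 -m pendant '[[0,0,0,0.6,0]]';python3 -m pendant '[[0,0,0,0.6,0]]'
```

```text
t: 27.68
ee_pos: [561.6, -91.6, 49.8]
eef_rot: [0.999, 0.047, 0.002, -0.006]
force: [-0.2, -0.2, -1.1]
finger_gap: 31.5
t: 27.77
ee_pos: [561.7, -91.7, 48.8]
eef_rot: [0.999, 0.047, 0.002, -0.006]
force: [0.1, -0.4, -0.3]
finger_gap: 31.3
t: 27.85
ee_pos: [561.7, -91.7, 48.2]
eef_rot: [0.999, 0.047, 0.002, -0.006]
force: [-1.2, 0.8, -1.6]
finger_gap: 31.7
t: 27.93
ee_pos: [561.8, -91.7, 47.6]
eef_rot: [0.999, 0.047, 0.002, -0.006]
force: [0.4, 0.3, -0.5]
finger_gap: 31.5
```

```bash
python3 -m pendant '[[0,0,0,0.6,0]]';python3 -m pendant '[[0,0,0,0.6,0]]';python3 -m pendant '[[0,0,0,0.5,0]]'
```

```text
t: 28.02
ee_pos: [561.9, -91.7, 47.1]
eef_rot: [0.999, 0.047, 0.003, -0.006]
force: [-0.4, -1.5, -0.3]
finger_gap: 31.4
t: 28.1
ee_pos: [562.2, -91.8, 46.9]
eef_rot: [0.999, 0.047, 0.003, -0.005]
force: [-4.4, -1.3, 17.5]
finger_gap: 31.1
t: 28.18
ee_pos: [562.2, -92.0, 46.9]
eef_rot: [0.999, 0.047, 0.003, -0.005]
force: [-3.7, -0.3, 12.1]
finger_gap: 31.7
```

```bash
python3 -m pendant '[[34,0,0,0,0],[37,0,0,0,0],[40,0,0,0,0],[45,0,0,0,0],[52,0,0,0,0],[60,0,0,0,0],[62,0,0,-4,0],[62,0,0,-9,0],[62,0,0,-15,0],[62,0,0,-20,0]]';python3 g.py 562.5 -91.5 47 0.09
python3 pic.py scene s24 240 200 400 330 4.5
```

```text
t: 29.02
ee_pos: [560.2, -92.0, 94.8]
eef_rot: [0.999, 0.047, 0.001, -0.006]
force: [-0.2, 0.1, 0.4]
finger_gap: 61.7
t 29.02 pos [560.2 -92.   94.8] psi 0.095 toolz [ 0.     0.012 -1.   ] gap 61.7 F [-0.2  0.1  0.4] q [-0.28  0.55  1.61  0.01  0.98 -0.38]
shift [ 2.3  0.3 47.8] turn 0.005 rows>= 1.1
```

View pics/s24.png

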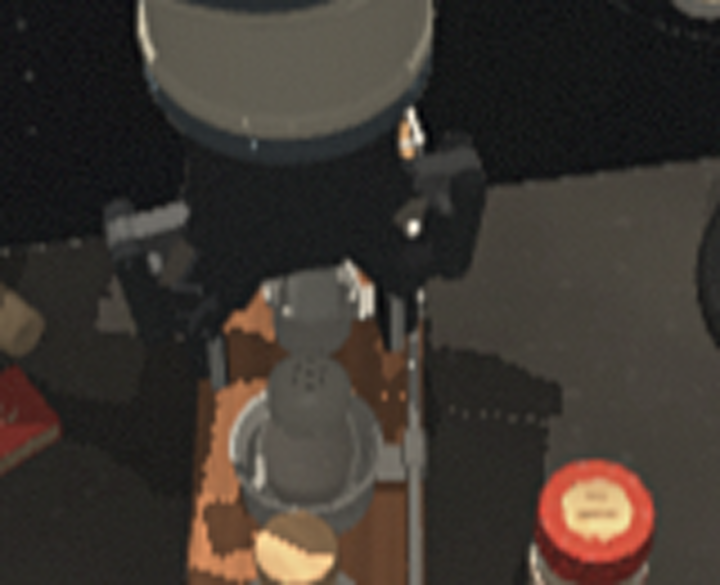

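```bash
python3 -m pendant '[[75,0,0,-20,0],[75,0,-5,-28,0],[75,2,-12,-28,0],[75,3,-20,-20,0],[75,4,-26,-8,0],[75,4,-28,0,0],[75,4,-28,0,0],[75,4,-28,0,0],[75,4,-28,0,0],[75,4,-28,0,0]]'; python3 g.py 577.7 253 85 0.09
python3 -c "
from h import *
print(atz('top',150+279/5-.4,225+152/5-.4,125))
print([np.round((np.array(proj('top',(578+27.5*np.cos(a),252.5+27.5*np.sin(a),22)))-[150,225])*5+2) for a in (0,1.57,3.14,-1.57)])"
```

```text
t: 29.9
ee_pos: [573.2, 114.0, 222.1]
eef_rot: [0.999, 0.043, 0.009, -0.004]
force: [-0.2, 0.3, -0.8]
finger_gap: 74.9
t 29.9 pos [573.2 114.  222.1] psi 0.087 toolz [ 0.018  0.009 -1.   ] gap 74.9 F [-0.2  0.3 -0.8] q [0.09 0.41 1.45 0.01 1.26 0.  ]
shift [  14.  -137.   138.4] turn -0.003 rows>= 4.7
[578.42038314 251.43719795]
[array([318., 118.]), array([255., 181.]), array([317., 241.]), array([380., 178.])]
```

```bash
python3 -m pendant '[[75,1,-26,0,0],[75,1,-24,0,0],[75,1,-20,0,0],[75,1,-16,0,0],[75,1,-10,0,0],[75,0,-6,0,0],[75,0,-2,5,0],[75,0,0,5,0],[75,0,0,0,0]]'; python3 g.py 578.3 253 85 0.09
```

```text
t: 30.65
ee_pos: [568.0, 228.2, 217.8]
eef_rot: [0.999, 0.046, 0.012, -0.005]
force: [-1.4, -0.0, -0.4]
finger_gap: 75.3
t 30.65 pos [568.  228.2 217.8] psi 0.092 toolz [ 0.024  0.011 -1.   ] gap 75.3 F [-1.4 -0.  -0.4] q [0.28 0.45 1.39 0.   1.27 0.19]
shift [  9.3 -22.6 133.3] turn 0.002 rows>= 3.3
```

```bash
python3 -m pendant '[[75,2,-5,5,0],[75,2,-6,10,0],[75,2,-6,14,0],[75,1,-4,14,0],[75,0.5,-2,12,0],[75,0,-1,8,0],[75,0,0,2,0],[75,0,0,0,0]]'; python3 g.py 578.3 253 85 0.09
python3 pic.py scene s25 220 60 400 200 4
```

```text
t: 31.32
ee_pos: [576.0, 252.3, 145.7]
eef_rot: [0.999, 0.043, 0.011, -0.004]
force: [-0.0, 1.6, -0.1]
finger_gap: 75.1
t 31.32 pos [576.  252.3 145.7] psi 0.087 toolz [ 0.021  0.01  -1.   ] gap 75.1 F [-0.   1.6 -0.1] q [0.32 0.55 1.43 0.   1.14 0.23]
shift [ 1.  -0.1 60.7] turn -0.003 rows>= 1.5
```

View pics/s25.png

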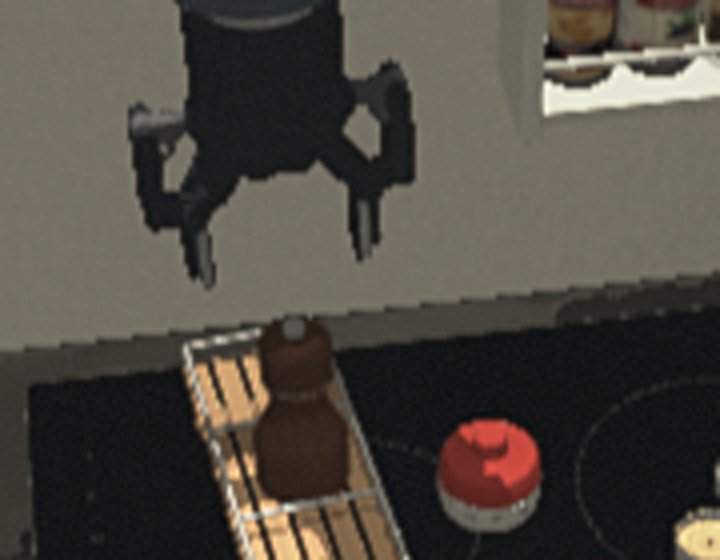

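```bash
python3 -m pendant '[[75,0.5,0,6,0],[75,0.3,0,9,0],[75,0,0,9,0],[75,0,0,6,0],[75,0,0,0,0]]'; python3 g.py 578.3 253 85 0.09
python3 pic.py scene s26 220 60 400 200 4
```

```text
t: 31.78
ee_pos: [578.8, 252.4, 114.9]
eef_rot: [0.999, 0.043, 0.013, -0.005]
force: [-0.4, -0.0, 0.4]
finger_gap: 75.1
t 31.78 pos [578.8 252.4 114.9] psi 0.086 toolz [ 0.025  0.011 -1.   ] gap 75.1 F [-0.4 -0.   0.4] q [0.32 0.59 1.46 0.   1.07 0.23]
shift [-1.3 -0.4 29.9] turn -0.004 rows>= 0.7
```

View pics/s26.png

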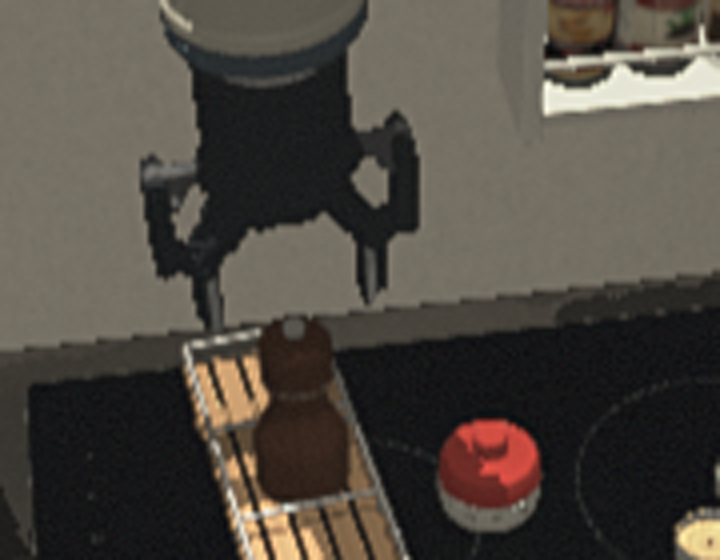

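```bash
python3 -c "
from h import *
for z in (115,125,135,145):print(z,[np.round((np.array(proj('scene',(578.8+d,252.4+d*.09,z)))-[220,60])*4) for d in(-40,40)])
for z in (103,125):print(z,np.round((np.array(proj('scene',(578,252.5-20,z)))-[220,60])*4),np.round((np.array(proj('scene',(578,252.5,z)))-[220,60])*4))"
```

```text
115 [array([224., 363.]), array([368., 338.])]
125 [array([222., 350.]), array([367., 324.])]
135 [array([221., 336.]), array([367., 310.])]
145 [array([220., 321.]), array([367., 296.])]
103 [300. 392.] [296. 367.]
125 [298. 362.] [294. 337.]
```

```bash
python3 -m pendant '[[75,-0.5,0,6,0],[75,-0.5,0,9,0],[75,-0.5,0,9,0],[75,-0.3,0,6,0],[75,0,0,2,0],[75,0,0,0,0]]'; python3 g.py 578.3 253 82 0.09
python3 pic.py scene s27 220 60 400 200 4
```

```text
t: 32.33
ee_pos: [578.0, 252.7, 80.1]
eef_rot: [0.999, 0.043, 0.013, -0.005]
force: [-0.2, 0.2, -0.6]
finger_gap: 74.9
t 32.33 pos [578.  252.7  80.1] psi 0.086 toolz [ 0.025  0.011 -1.   ] gap 74.9 F [-0.2  0.2 -0.6] q [0.32 0.63 1.49 0.   1.   0.23]
shift [ 0.4 -0.3 -1.9] turn -0.004 rows>= 0.0
```

View pics/s27.png

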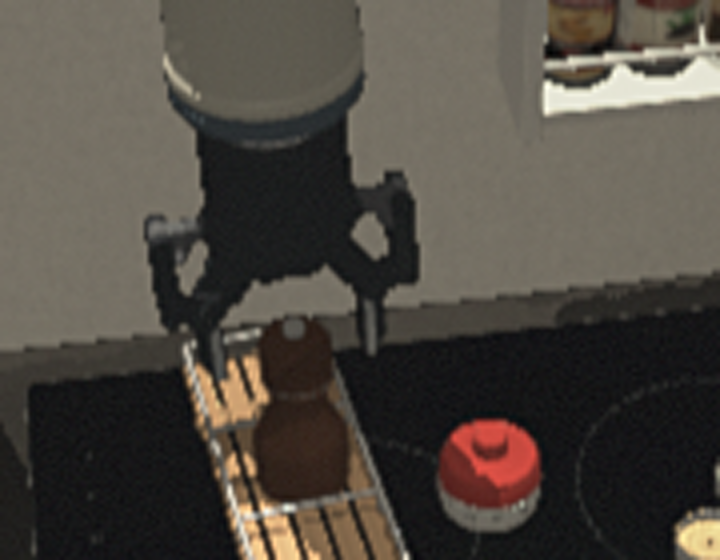

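Pads straddle the head (216 and 372 against 294). I'll close now.

```bash
python3 -m pendant '[[60,0,0,0,0],[52,0,0,0,0],[47,0,0,0,0],[44,0,0,0,0],[30,0,0,0,0],[0,0,0,0,0],[0,0,0,0,0],[0,0,0,0,0],[0,0,0,0,0]]'; python3 g.py 578.3 253 82 0.09
python3 -m pendant '[[0,0,0,-4,0],[0,0,0,-6,0],[0,0,0,-10,0],[0,0,0,-8,0],[0,0,0,-4,0]]'
python3 g.py 578 252.5 210 0.09
python3 pic.py scene s28 220 60 400 200 4
```

```text
t: 33.13
ee_pos: [578.9, 253.1, 82.0]
eef_rot: [0.999, 0.043, 0.014, -0.005]
force: [0.5, 0.9, -2.3]
finger_gap: 38.8
t 33.13 pos [578.9 253.1  82. ] psi 0.086 toolz [ 0.028  0.012 -1.   ] gap 38.8 F [ 0.5  0.9 -2.3] q [0.32 0.63 1.49 0.   1.   0.23]
shift [-0.6  0.   0. ] turn -0.004 rows>= 0.0
t: 33.55
ee_pos: [577.2, 252.4, 116.2]
eef_rot: [0.999, 0.043, 0.013, -0.005]
force: [0.8, 0.1, -1.8]
finger_gap: 38.7
t 33.55 pos [577.2 252.4 116.2] psi 0.086 toolz [ 0.026  0.011 -1.   ] gap 38.7 F [ 0.8  0.1 -1.8] q [0.32 0.58 1.46 0.   1.07 0.23]
shift [  3.3  -0.8 -93.8] turn -0.004 rows>= 2.3
```

View pics/s28.png

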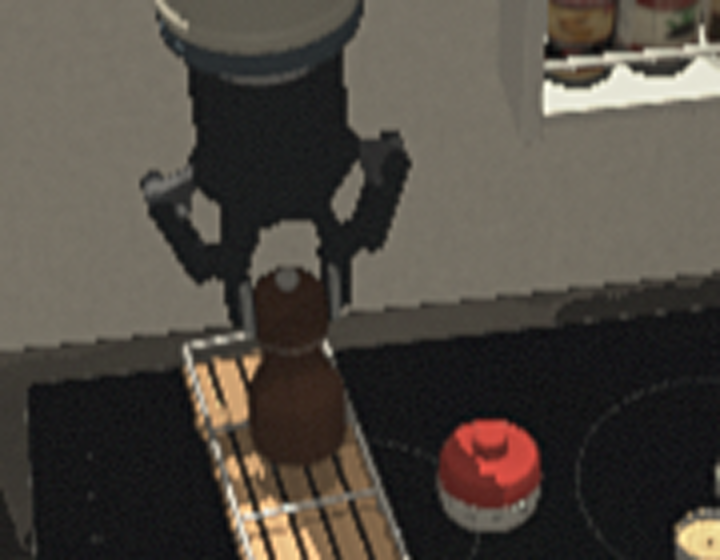

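```bash
python3 -m pendant '[[0,0.5,0,-12,0],[0,0.5,0,-18,0],[0,0.5,0,-22,0],[0,0.5,0,-18,0],[0,0.5,2,-12,0],[0,0,8,-6,0],[0,-1,16,-2,0],[0,-2,22,-1,0],[0,-3,24,-1,0],[0,-3,26,-1,0]]'; python3 g.py 534 -245 210 0.09
python3 -m pendant '[[0,-3,26,-1,0],[0,-3,26,-1,0],[0,-3,26,-1,0],[0,-3,26,-1,0],[0,-3,26,-1,0],[0,-3,26,-1,0],[0,-3,26,-1,0],[0,-3,26,-1,0],[0,-3,26,-1,0]]'; python3 g.py 534 -245 210 0.09
```

```text
t: 34.43
ee_pos: [576.4, 152.7, 214.6]
eef_rot: [0.999, 0.046, 0.015, -0.006]
force: [-0.3, 0.2, -2.6]
finger_gap: 38.4
t 34.43 pos [576.4 152.7 214.6] psi 0.091 toolz [ 0.029  0.013 -0.999] gap 38.4 F [-0.3  0.2 -2.6] q [0.15 0.43 1.44 0.01 1.24 0.06]
shift [-78.7 392.2  -1.8] turn 0.001 rows>= 9.6
t: 35.18
ee_pos: [565.6, -98.1, 218.5]
eef_rot: [0.999, 0.046, 0.013, -0.005]
force: [1.2, -0.3, -1.3]
finger_gap: 38.5
t 35.18 pos [565.6 -98.1 218.5] psi 0.092 toolz [ 0.026  0.012 -1.   ] gap 38.5 F [ 1.2 -0.3 -1.3] q [-0.29  0.4   1.48  0.02  1.24 -0.39]
shift [-45.1 143.5   5.9] turn 0.002 rows>= 3.6
```

```bash
python3 -m pendant '[[0,-8,24,0,0],[0,-8,22,0,0],[0,-7,18,0,0],[0,-6,14,0,0],[0,-4,8,0,0],[0,-2,4,0,0],[0,0,0,0,0]]'; python3 g.py 534 -245 135 0.09
```

```text
t: 35.77
ee_pos: [533.9, -202.8, 214.9]
eef_rot: [0.999, 0.043, 0.012, -0.005]
force: [0.8, 0.3, -2.3]
finger_gap: 38.5
t 35.77 pos [ 533.9 -202.8  214.9] psi 0.085 toolz [ 0.024  0.011 -1.   ] gap 38.5 F [ 0.8  0.3 -2.3] q [-0.48  0.4   1.49  0.02  1.24 -0.57]
shift [-5.5 42.8 79.4] turn -0.005 rows>= 2.2
```

```bash
python3 -m pendant '[[0,-2,8,0,0],[0,-1,11,2,0],[0,-1,9,6,0],[0,0,6,12,0],[0,0,3,16,0],[0,0,1,16,0],[0,0,0,10,0],[0,0,0,3,0],[0,0,0,0,0]]'; python3 g.py 534 -245 72 0.09;python3 pic.py scene s29 220 230 400 380 4
```

```text
t: 36.52
ee_pos: [535.8, -243.1, 141.6]
eef_rot: [0.999, 0.044, 0.012, -0.006]
force: [-0.3, 0.0, -2.0]
finger_gap: 38.6
t 36.52 pos [ 535.8 -243.1  141.6] psi 0.088 toolz [ 0.024  0.012 -1.   ] gap 38.6 F [-0.3  0.  -2. ] q [-0.54  0.51  1.53  0.03  1.09 -0.64]
shift [-3.7  2.4 69.5] turn -0.002 rows>= 1.7
```

View pics/s29.png

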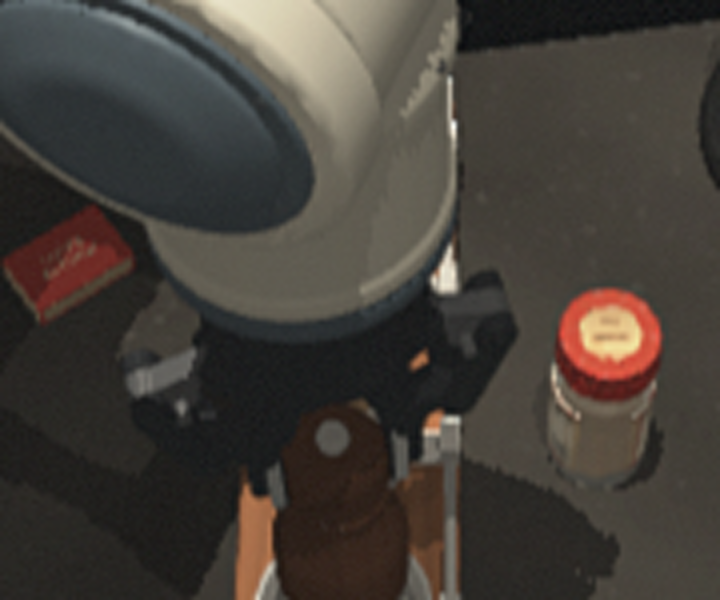

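```bash
python3 -m pendant '[[0,-1,0.5,6,0],[0,-0.7,0.5,9,0],[0,-0.5,0.3,9,0],[0,0,0,6,0],[0,0,0,0,0]]'; python3 g.py 534 -245 72 0.09;python3 pic.py scene s30 230 280 390 430 4
```

```text
t: 36.98
ee_pos: [535.4, -244.9, 110.3]
eef_rot: [0.999, 0.044, 0.014, -0.005]
force: [-0.7, 0.1, -1.3]
finger_gap: 39.0
t 36.98 pos [ 535.4 -244.9  110.3] psi 0.089 toolz [ 0.027  0.011 -1.   ] gap 39.0 F [-0.7  0.1 -1.3] q [-0.54  0.54  1.56  0.03  1.02 -0.65]
shift [-2.5  0.3 38.3] turn -0.001 rows>= 0.9
```

View pics/s30.png

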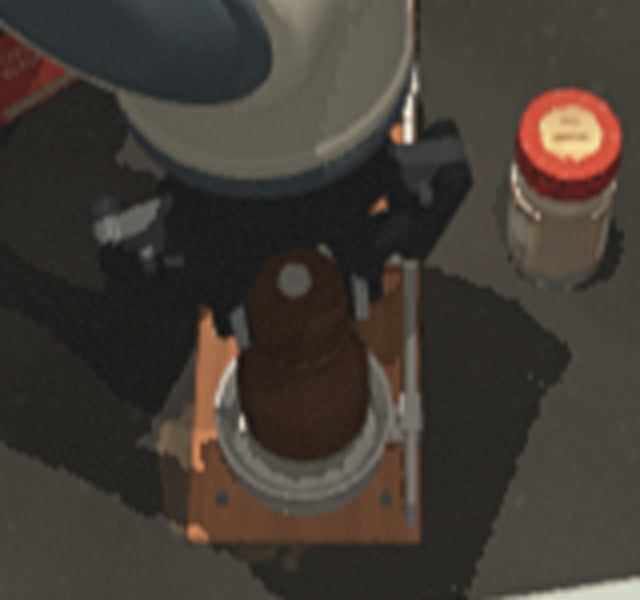

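```bash
python3 -c "
from h import *
P=lambda p:np.round((np.array(proj('scene',p))-[230,280])*4,0)
print(P((534+35,-247,40)),P((534-35,-247,40)),P((534,-247-35.5,40)),P((534,-247+35.5,40)),P((535.5,-247-27.5,49)),P((535.5-27.5,-247,49)),P((535.5+27.5,-247,49)))"
```

```text
[384. 397.] [221. 422.] [314. 492.] [292. 332.] [315. 464.] [241. 410.] [370. 391.]
```

```bash
python3 -m pendant '[[0,-0.5,0,4,0],[0,-0.5,0,6,0],[0,-0.5,0,6,0],[0,-0.4,0,4,0],[0,0,0,1,0],[0,0,0,0,0]]'; python3 g.py 534 -245 72 0.09;python3 pic.py scene s31 230 280 390 430 4
```

```text
t: 37.53
ee_pos: [534.5, -245.0, 88.1]
eef_rot: [0.999, 0.045, 0.014, -0.004]
force: [-0.1, 0.1, -1.5]
finger_gap: 38.4
t 37.53 pos [ 534.5 -245.    88.1] psi 0.089 toolz [ 0.028  0.01  -1.   ] gap 38.4 F [-0.1  0.1 -1.5] q [-0.55  0.57  1.59  0.03  0.96 -0.65]
shift [-1.   0.  16.1] turn -0.001 rows>= 0.4
```

View pics/s31.png

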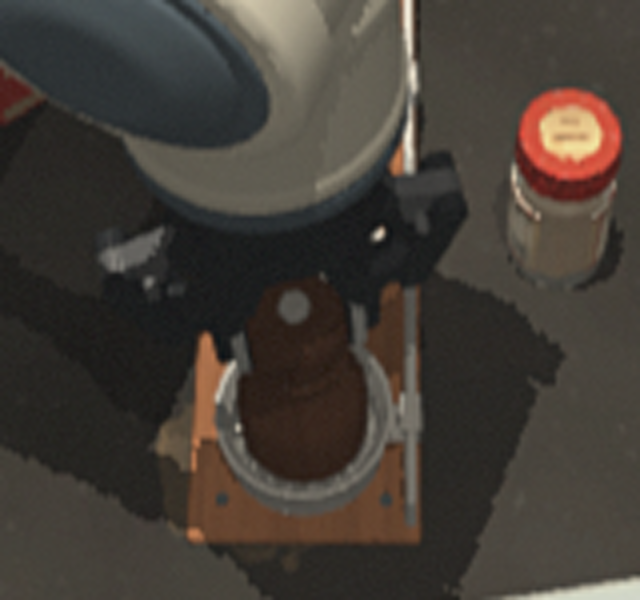

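```bash
python3 -m pendant '[[0,-0.2,0,3,0],[0,-0.2,0,4,0],[0,-0.2,0,3,0],[0,0,0,1.5,0],[0,0,0,0,0]]';python3 -m pendant '[[0,0,0,1,0]]';python3 -m pendant '[[0,0,0,0.8,0]]'
```

```text
t: 38.0
ee_pos: [534.6, -245.2, 76.1]
eef_rot: [0.999, 0.045, 0.015, -0.004]
force: [-0.3, -0.5, -2.6]
finger_gap: 38.8
t: 38.08
ee_pos: [534.7, -245.2, 75.0]
eef_rot: [0.999, 0.045, 0.015, -0.004]
force: [0.6, 0.9, -1.9]
finger_gap: 38.6
t: 38.17
ee_pos: [534.7, -245.2, 74.2]
eef_rot: [0.999, 0.045, 0.015, -0.004]
force: [-0.1, 0.8, -2.2]
finger_gap: 38.7
```

```bash
for i in 1 2; do :; done; python3 -m pendant '[[0,0,0,0.8,0]]';python3 -m pendant '[[0,0,0,0.7,0]]';python3 -m pendant '[[0,0,0,0.6,0]]'
```

```text
t: 38.25
ee_pos: [534.8, -245.2, 73.4]
eef_rot: [0.999, 0.045, 0.015, -0.004]
force: [0.0, 0.4, -1.1]
finger_gap: 39.0
t: 38.33
ee_pos: [534.9, -245.3, 72.6]
eef_rot: [0.999, 0.045, 0.015, -0.004]
force: [-0.8, 0.4, -1.6]
finger_gap: 38.8
t: 38.42
ee_pos: [535.0, -245.3, 72.0]
eef_rot: [0.999, 0.045, 0.015, -0.004]
force: [0.4, 0.4, -1.2]
finger_gap: 38.6
```

```bash
python3 -m pendant '[[0,0,0,0.6,0]]';python3 -m pendant '[[0,0,0,0.5,0]]'
```

```text
t: 38.5
ee_pos: [535.2, -245.5, 71.7]
eef_rot: [0.999, 0.045, 0.015, -0.004]
force: [-1.5, -0.3, 11.4]
finger_gap: 38.9
t: 38.58
ee_pos: [535.4, -245.6, 71.7]
eef_rot: [0.999, 0.045, 0.015, -0.003]
force: [-2.4, 0.3, 11.7]
finger_gap: 38.7
```

Floor contact at the expected height. Release and rise.

```bash
python3 -m pendant '[[42,0,0,0,0],[45,0,0,0,0],[50,0,0,0,0],[58,0,0,0,0],[66,0,0,0,0],[70,0,0,-3,0],[70,0,0,-8,0],[70,0,0,-15,0],[70,0,0,-22,0],[70,0,0,-28,0]]'; python3 -m pendant '[[70,0,0,-28,0],[70,-4,0,-28,0],[70,-15,0,-15,0],[70,-25,0,0,0],[70,-30,5,0,0],[70,-30,5,0,0],[70,-25,5,0,0],[70,-15,0,0,0],[70,-5,0,0,0],[70,0,0,0,0]]'; python3 pic.py scene s32 240 110 400 430 1.8; python3 pic.py scene s33 255 235 395 405 3.5;python3 pic.py top t33 150 190 470 310 2.5
```

```text
t: 39.42
ee_pos: [530.7, -244.8, 147.1]
eef_rot: [0.999, 0.045, 0.012, -0.006]
force: [0.3, -0.1, 0.2]
finger_gap: 69.9
t: 40.25
ee_pos: [378.6, -275.5, 230.6]
eef_rot: [0.999, 0.046, 0.019, -0.0]
force: [0.1, -0.8, -0.3]
finger_gap: 70.5
```

View pics/s33.png

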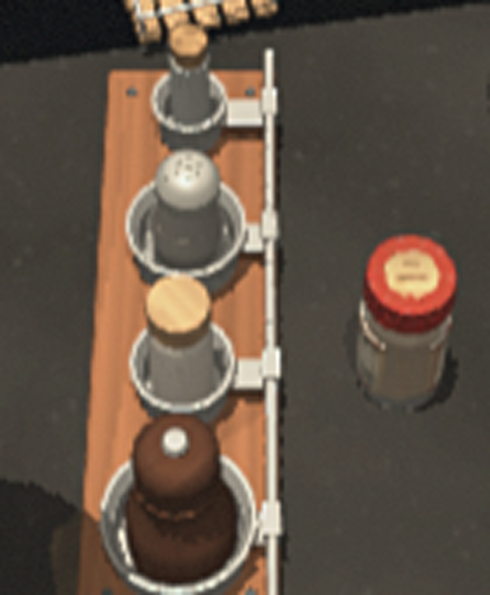

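View pics/t33.png

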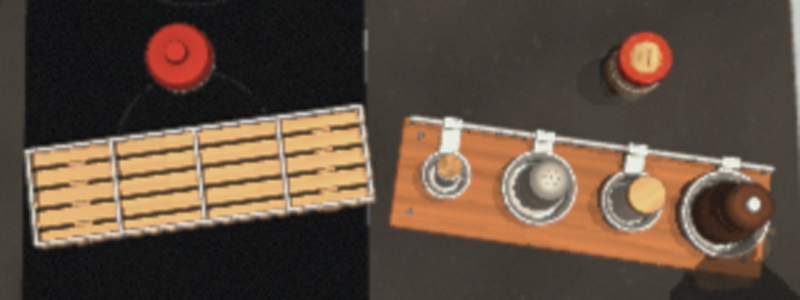

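View pics/s32.png

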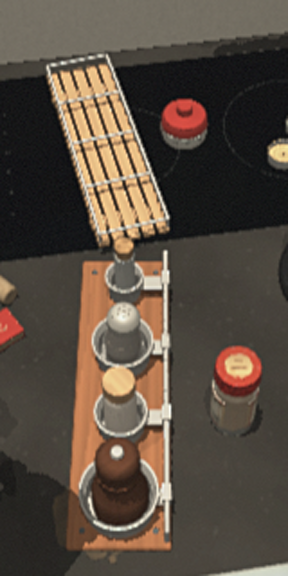

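```bash
python3 - <<'E'
from h import *
O={"mill knob 127":((753,205),(175,438)),"pot 104.5":((647,195),(179,303)),"tube 97":((453,161),(188,39)),"salt ~90":((549,177),(188,180))}
for n,(t,s) in O.items():
    t=((t[0]+.5)/2.5-.5+150,(t[1]+.5)/2.5-.5+190); s=((s[0]+.5)/3.5-.5+255,(s[1]+.5)/3.5-.5+235)
    print(n,tri(ray("top",*t),ray("scene",*s)).round(1))
from bench import telemetry; print(telemetry.read_state()["t"])
E
```

```text
mill knob 127 [ 534.8 -245.7  125.8]
pot 104.5 [ 546.9 -164.9  100.3]
tube 97 [576.1  -4.9  98.4]
salt ~90 [563.5 -85.9  85.1]
40.4
```

```bash
python3 -c "
from bench import workorder; print(workorder.finish_job())"
```

```text
the job is handed in; nothing more can be done
None
```

The draining rack is empty and the job is handed in. I moved the tube, pot, salt shaker and pepper mill, in that order, each into its own cup. I lowered each one until it touched the cup floor, then released it. The clock read about 40 s of the 93 s allowed.

- **Seating:** The last pictures show all four upright in the right cups, with the arm clear of them. Measured top heights were within about 5 mm of fully seated: mill knob 126 mm (expected 127), pot lid 100 (104.5), cork 98 (97), salt cap 85 (about 90). Each also met the floor at the height I had worked out beforehand.
- **Bystanders:** The egg timer and the red-capped jar were not touched and stand where they were.
- **Forces:** The highest reading was about 35 N, as the tube touched the floor; the other three stayed near 10–20 N.
- **Disagreements:** The two cameras differed by 3–6 mm sideways on the cups and the pot, so I aimed the cups midway and corrected against the pictures. The salt shaker was gripped about 6 mm off-centre, so the wrist stayed about 10 mm from the left wall by my estimate. The jaws closed on its cap or neck instead of the glass body, but it held. The tool was tilted up to about 2 degrees, but all four look upright now.

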